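Load a batch of bridge lugs into the marking station and dial in the count

ROBOT

A 7-joint arm with a two-finger parallel gripper is mounted at the origin on the work surface. World frame = base frame: x ahead of the robot, y to its left, z up, the work surface at z = 0. Lengths are in m, angles in rad, forces in N, time in s.
With the tool pointing down it reaches from about 0.35 to 0.9 m from the base axis. Payload 8.1 kg.
Tool frame: the origin (TCP) lies midway between the tips of the shut fingers; the grasp point (between the pads) lies arm.grasp_offset behind it (arm.grasp_offset is the distance from the TCP to the grasp point, in m); z points along the fingers, y is the line along which they close (so a half turn about z gives the same grasp; the last joint's range is limited). The gripper opens to 92 mm and grips with 3 to 60 N. Pads are 19 mm wide; open, the fingers measure 130 mm over their backs; the gripper's body (75 mm by 190 mm) begins 47 mm behind the grasp point.
Start: joints at [1.218, 0.434, 0.025, 1.573, -0.012, 1.134, -0.075], TCP at [0.154, -0.606, 0.227] pointing down, gripper open.
Joint ranges: [-2.62, 2.62], [-0.44, 2.09], [-1.27, 1.32], [0.08, 2.57], [-1.32, 4.46], [0.12, 2], [-2.74, 2.74]. Speed limits (rad/s): [2.22, 2.22, 3.01, 3.01, 3.14, 3.14, 3.14].

INTERFACE

Orientations are given as a rotation vector (axis times angle).
In Python, from cell import observe, imaging, arm gives the robot as it stands.
- The arm moves only by the tool apply_moves, never from a script. Its argument "commands" is a list of rows, each a list of 5 numbers: the opening in per cent of the stroke, from 0 (shut) to 100 (fully open), then the shift along the world's x, y, z in units of 0.06 m (1.0 is 0.06 m), then the turn about the world's z in units of 0.5 rad (1.0 is 0.5 rad). A call has 1 to 12 rows; each row shifts and turns the commanded pose from where the row before left it; what a row does not reach is not made up. A row lasts 1/8 s, in which the tool goes at most 62.5 mm and 10.7 degrees, less where a joint would pass 70% of its speed; a pose out of reach is approached as far as the arm can. A call with a number of a shift or a turn outside -1 to 1 is refused whole. A call with a gripper value outside its range is refused whole. The fingers move at their own pace and stop on an object; "newtons" is the grip in N (left out, the last holds). Time passes only in rows, so rows that do not move let the fingers close. It gives the time, the measured TCP pose, the force, the opening and the grip force at its end, in the units of the state.
- observe(): the state, without advancing time (a new reading comes with each control period).
- imaging.get_image(name): name is "scene" or "side" or "wrist"; returns (picture, depth): 480x640x3 uint8, red, green, blue; 480x640 float32, m along the optical axis (not along the pixel's ray), 0 where there is no reading.
- imaging.camera_params(name): a dict with "camera_matrix" (3x3 intrinsics, pixels), "dist" ([k1, k2, p1, p2, k3] as OpenCV has them; the pictures are not rectified), "origin" and "rotation" of the camera in the world; the wrist camera has in their place "tool_from_camera" (4x4, takes a point from camera to tool coordinates, whose origin is the TCP and whose axes are the flange's). Camera axes: x right, y up, looking along -z (the intrinsics and any distortion apply to the point x, -y, -z); pixel columns grow to the right and rows downward; lengths in m; the calibration is good to about 2 mm. A picture is of the moment at which its call begins: read the wrist's pose just before it. camera_params takes no time and is no camera call.
- arm.sign_off(): hands the job in; it is judged then, once.
The state is a dict: "clock": time; "joints": joint angles; "dq": joint speeds; "joint_efforts": joint torques, N m; "position": TCP position; "ee_rot": TCP orientation; "force": force on the tool from outside, world axes, zero at the start; "ft_torque": the same for the moment, N m; "width": opening from 0.0 (shut) to 1.0 (fully open); "gripper_force": force on a finger pad.
Only numpy, scipy, OpenCV 4.12 (cv2) and the standard library are available. Lean on these libraries where they do the work, as an engineer would, in place of code of your own. Each camera call takes 0.05 s, during which the arm holds its last target. There are 200 camera calls.

TASK

Clear the blue snare throw-off out of the marking carriage into the orange bin and stand every nickel bridge lug from the rubber mat on its feet in a bay of its own, while the carriage is still pulled out. Then squeeze the red lock tab against the black handle and, keeping it squeezed, slide the carriage fully home and let go so that the tab springs back out and locks it. Last of all turn the black selector knob clockwise from its zero mark two clicks for each lug loaded (one per foot to be marked), and leave the other things on the counter where they are.

Things in the scene. Friction and masses are not known exactly. Their poses are not given: they have to be found in the camera images.
- lug0: nickel bridge lug, one of two to four identical ones (None when absent): 64 long (own x) x 34 wide (own y) x 26 high mm, 0.13 kg; two feet 34 wide and 14 high at the ends joined by a bar 32 wide that spans the whole length from 8 to 26 mm height, open underneath between the feet. Origin: centre of the underside. Starts upright on the 2 mm thick mat.
- lug1: nickel bridge lug, one of two to four identical ones (None when absent): 64 long (own x) x 34 wide (own y) x 26 high mm, 0.13 kg; two feet 34 wide and 14 high at the ends joined by a bar 32 wide that spans the whole length from 8 to 26 mm height, open underneath between the feet. Origin: centre of the underside. Starts upright on the 2 mm thick mat.
- lug2: nickel bridge lug, one of two to four identical ones (None when absent): 64 long (own x) x 34 wide (own y) x 26 high mm, 0.13 kg; two feet 34 wide and 14 high at the ends joined by a bar 32 wide that spans the whole length from 8 to 26 mm height, open underneath between the feet. Origin: centre of the underside. Starts upright on the 2 mm thick mat.
- lug3: nickel bridge lug, one of two to four identical ones (None when absent): 64 long (own x) x 34 wide (own y) x 26 high mm, 0.13 kg; two feet 34 wide and 14 high at the ends joined by a bar 32 wide that spans the whole length from 8 to 26 mm height, open underneath between the feet. Origin: centre of the underside. Starts upright on the 2 mm thick mat.
- throwoff: blue anodised snare throw-off: block 62 (own x) x 32 (own y) x 22 high mm with a lever 12 wide on top up to 30 mm, 0.14 kg. Origin: centre of the underside. Starts lying in bay1 of the carriage.
- bin: orange open bin, fixed: 150 (own x) x 130 (own y) x 50 high mm, walls and floor 5 mm. Origin: centre of the underside.
- mat: black rubber mat, fixed, 240 (own x) x 220 (own y) x 2 mm, where the lugs start. Origin: centre of the underside.
- station: Marking station, fixed: grey base from 145 mm in front of (own -x) to 185 mm behind its origin, 262 wide (own y), 16 high; green head block at the rear, 90 high, its front face 112 mm behind the origin. The carriage slides on it along own +x, away from the robot. Origin: underside.
- bay0 (a point): middle of the floor of bay 0 on the carriage (moves with it; axes as the station's); floor 50 mm above the counter. Four bays side by side along own y, bay0 at the -y end, 60 mm apart; each is 82 long (own x) x 46 wide (own y) mm inside, fenced by white ribs 8 mm high, 14 mm wide between bays, open above.
- bay1 (a point): middle of the floor of bay 1 on the carriage (moves with it; axes as the station's); floor 50 mm above the counter. Four bays side by side along own y, bay0 at the -y end, 60 mm apart; each is 82 long (own x) x 46 wide (own y) mm inside, fenced by white ribs 8 mm high, 14 mm wide between bays, open above.
- bay2 (a point): middle of the floor of bay 2 on the carriage (moves with it; axes as the station's); floor 50 mm above the counter. Four bays side by side along own y, bay0 at the -y end, 60 mm apart; each is 82 long (own x) x 46 wide (own y) mm inside, fenced by white ribs 8 mm high, 14 mm wide between bays, open above.
- bay3 (a point): middle of the floor of bay 3 on the carriage (moves with it; axes as the station's); floor 50 mm above the counter. Four bays side by side along own y, bay0 at the -y end, 60 mm apart; each is 82 long (own x) x 46 wide (own y) mm inside, fenced by white ribs 8 mm high, 14 mm wide between bays, open above.
- handle (a point): Carriage squeeze handle: fixed black plate (own +y side), red lock tab (own -y side), both 30 long (own x), top 95 mm above counter; take from above, fingers closing along own y, fingertips over 52 mm up. Outer faces 46 mm apart at rest, 38 squeezed. Point: 75 mm up, 80 mm in front (-x) of the bay centres' line, 19 mm from the plate's outer face, 27 from the tab's at rest. Axes as the station's.
- carriage (a joint): carriage travel in m: 0 = pulled out (start), 0.08 = fully home against its stop; slides along station +x, friction about 1.5 N. Locked at 0 unless the tab is squeezed; the tab cannot spring out again until 0.075 is reached.
- tab (a joint): how far the red lock tab is squeezed in, m: 0 = out (locked, when carriage is at either end), 0.008 = fully in; spring 3 N at first, 8.5 N fully in. It frees the carriage above about 0.0066.
- selector: blue selector housing, fixed: 110 x 110 x 60 high mm; the knob turns about its vertical centre line. Origin: centre of the underside; own -x points to the zero mark. White ticks every 30 degrees.
- knob (a joint): Selector knob angle, rad: 0 = zero mark (start), grows clockwise seen from above; a click every 0.524 (30 degrees), stop at 5.24; let go, it snaps to the nearest click (detent torque 0.06 N m). Black bar grip 60 x 16 x 32 high mm on a disc of radius 33; its white pointer lies along the housing's own -x at 0.
- knob_grip (a point): on the knob's axis at the height to grip, 95 mm above the counter (bar from 69 to 101 mm, the disc's top at 69: keep fingertips above it); turns with the knob, the bar lies along its x.
- gasket: bystander: white plastic gasket ring, outer radius 40, 6 high mm. Origin: centre of the underside.
- clawhook: bystander: zinc claw hook, 75 x 22 x 30 high mm. Origin: centre of the underside.
- driver: bystander: yellow-handled screwdriver lying on the counter, 190 mm long.
- oil: bystander: white oil bottle, radius 24, 120 high mm. Origin: centre of the underside.
- screwcup: bystander: steel cup, radius 38, 60 high mm. Origin: centre of the underside.

How it is judged:
On the way, in this order (a step that is already met when the one before it is completed fails the run):
1. the throw-off is in the bin and every lug stands in a bay, the carriage still pulled out (x of throwoff in the frame of bin between -0.07 and 0.07 m and y of throwoff in the frame of bin between -0.06 and 0.06 m and z of throwoff in the frame of bin below 0.04 m and (y of lug0 in the frame of bay0 between -0.015 and 0.015 m or y of lug0 in the frame of bay1 between -0.015 and 0.015 m or y of lug0 in the frame of bay2 between -0.015 and 0.015 m or y of lug0 in the frame of bay3 between -0.015 and 0.015 m) and x of lug0 in the frame of bay0 between -0.018 and 0.018 m and z of lug0 in the frame of bay0 between -0.004 and 0.004 m and angle between each of lug0, lug1, lug2, lug3's own z axis and vertical below 0.12 rad and (y of lug1 in the frame of bay0 between -0.015 and 0.015 m or y of lug1 in the frame of bay1 between -0.015 and 0.015 m or y of lug1 in the frame of bay2 between -0.015 and 0.015 m or y of lug1 in the frame of bay3 between -0.015 and 0.015 m) and x of lug1 in the frame of bay0 between -0.018 and 0.018 m and z of lug1 in the frame of bay0 between -0.004 and 0.004 m and (y of lug2 in the frame of bay0 between -0.015 and 0.015 m or y of lug2 in the frame of bay1 between -0.015 and 0.015 m or y of lug2 in the frame of bay2 between -0.015 and 0.015 m or y of lug2 in the frame of bay3 between -0.015 and 0.015 m) and x of lug2 in the frame of bay0 between -0.018 and 0.018 m and z of lug2 in the frame of bay0 between -0.004 and 0.004 m and (y of lug3 in the frame of bay0 between -0.015 and 0.015 m or y of lug3 in the frame of bay1 between -0.015 and 0.015 m or y of lug3 in the frame of bay2 between -0.015 and 0.015 m or y of lug3 in the frame of bay3 between -0.015 and 0.015 m) and x of lug3 in the frame of bay0 between -0.018 and 0.018 m and z of lug3 in the frame of bay0 between -0.004 and 0.004 m and value of joint carriage below 0.01 m), for 0.2 s.
2. the carriage has been slid home and is locked there, the tab sprung back out (value of joint carriage above 0.074 m and value of joint tab below 0.0025 m), for 0.2 s.
3. the selector has been turned two clicks for each lug ((((height (world z) of lug0 above -50 m or value of joint knob above 100 rad) and (height (world z) of lug1 above -50 m or value of joint knob above 100 rad) and height (world z) of each of lug2, lug3 below -50 m and value of joint knob between 1.9344 and 2.2544 rad) or ((height (world z) of lug0 above -50 m or value of joint knob above 100 rad) and height (world z) of each of lug1, lug3 below -50 m and (height (world z) of lug2 above -50 m or value of joint knob above 100 rad) and value of joint knob between 1.9344 and 2.2544 rad) or ((height (world z) of lug0 above -50 m or value of joint knob above 100 rad) and height (world z) of each of lug1, lug2 below -50 m and (height (world z) of lug3 above -50 m or value of joint knob above 100 rad) and value of joint knob between 1.9344 and 2.2544 rad) or (height (world z) of each of lug0, lug3 below -50 m and (height (world z) of lug1 above -50 m or value of joint knob above 100 rad) and (height (world z) of lug2 above -50 m or value of joint knob above 100 rad) and value of joint knob between 1.9344 and 2.2544 rad) or (height (world z) of each of lug0, lug2 below -50 m and (height (world z) of lug1 above -50 m or value of joint knob above 100 rad) and (height (world z) of lug3 above -50 m or value of joint knob above 100 rad) and value of joint knob between 1.9344 and 2.2544 rad) or (height (world z) of each of lug0, lug1 below -50 m and (height (world z) of lug2 above -50 m or value of joint knob above 100 rad) and (height (world z) of lug3 above -50 m or value of joint knob above 100 rad) and value of joint knob between 1.9344 and 2.2544 rad) or ((height (world z) of lug0 above -50 m or value of joint knob above 100 rad) and (height (world z) of lug1 above -50 m or value of joint knob above 100 rad) and (height (world z) of lug2 above -50 m or value of joint knob above 100 rad) and height (world z) of lug3 below -50 m and value of joint knob between 2.98159 and 3.30159 rad) or ((height (world z) of lug0 above -50 m or value of joint knob above 100 rad) and (height (world z) of lug1 above -50 m or value of joint knob above 100 rad) and height (world z) of lug2 below -50 m and (height (world z) of lug3 above -50 m or value of joint knob above 100 rad) and value of joint knob between 2.98159 and 3.30159 rad) or ((height (world z) of lug0 above -50 m or value of joint knob above 100 rad) and height (world z) of lug1 below -50 m and (height (world z) of lug2 above -50 m or value of joint knob above 100 rad) and (height (world z) of lug3 above -50 m or value of joint knob above 100 rad) and value of joint knob between 2.98159 and 3.30159 rad) or (height (world z) of lug0 below -50 m and (height (world z) of lug1 above -50 m or value of joint knob above 100 rad) and (height (world z) of lug2 above -50 m or value of joint knob above 100 rad) and (height (world z) of lug3 above -50 m or value of joint knob above 100 rad) and value of joint knob between 2.98159 and 3.30159 rad) or ((height (world z) of lug0 above -50 m or value of joint knob above 100 rad) and (height (world z) of lug1 above -50 m or value of joint knob above 100 rad) and (height (world z) of lug2 above -50 m or value of joint knob above 100 rad) and (height (world z) of lug3 above -50 m or value of joint knob above 100 rad) and value of joint knob between 4.02879 and 4.34879 rad))), for 0.2 s.
At the end, for the whole second after the job is handed in: Throw-off in the bin; every lug upright on a bay floor (15 mm sideways, 18 mm lengthways of its middle, tilt < 0.12 rad), one to a bay; carriage home (> 74 mm), lock tab out (< 2.5 mm); knob within 0.16 rad of the click that is twice the number of lugs present (4, 6 or 8); all at rest (all of step 2 and x of throwoff in the frame of bin between -0.07 and 0.07 m and y of throwoff in the frame of bin between -0.06 and 0.06 m and z of throwoff in the frame of bin below 0.04 m and (y of lug0 in the frame of bay0 between -0.015 and 0.015 m or y of lug0 in the frame of bay1 between -0.015 and 0.015 m or y of lug0 in the frame of bay2 between -0.015 and 0.015 m or y of lug0 in the frame of bay3 between -0.015 and 0.015 m) and x of lug0 in the frame of bay0 between -0.018 and 0.018 m and z of lug0 in the frame of bay0 between -0.004 and 0.004 m and angle between each of lug0, lug1, lug2, lug3's own z axis and vertical below 0.12 rad and (y of lug1 in the frame of bay0 between -0.015 and 0.015 m or y of lug1 in the frame of bay1 between -0.015 and 0.015 m or y of lug1 in the frame of bay2 between -0.015 and 0.015 m or y of lug1 in the frame of bay3 between -0.015 and 0.015 m) and x of lug1 in the frame of bay0 between -0.018 and 0.018 m and z of lug1 in the frame of bay0 between -0.004 and 0.004 m and (y of lug2 in the frame of bay0 between -0.015 and 0.015 m or y of lug2 in the frame of bay1 between -0.015 and 0.015 m or y of lug2 in the frame of bay2 between -0.015 and 0.015 m or y of lug2 in the frame of bay3 between -0.015 and 0.015 m) and x of lug2 in the frame of bay0 between -0.018 and 0.018 m and z of lug2 in the frame of bay0 between -0.004 and 0.004 m and (y of lug3 in the frame of bay0 between -0.015 and 0.015 m or y of lug3 in the frame of bay1 between -0.015 and 0.015 m or y of lug3 in the frame of bay2 between -0.015 and 0.015 m or y of lug3 in the frame of bay3 between -0.015 and 0.015 m) and x of lug3 in the frame of bay0 between -0.018 and 0.018 m and z of lug3 in the frame of bay0 between -0.004 and 0.004 m and (((height (world z) of lug0 above -50 m or value of joint knob above 100 rad) and (height (world z) of lug1 above -50 m or value of joint knob above 100 rad) and height (world z) of each of lug2, lug3 below -50 m and value of joint knob between 1.9344 and 2.2544 rad) or ((height (world z) of lug0 above -50 m or value of joint knob above 100 rad) and height (world z) of each of lug1, lug3 below -50 m and (height (world z) of lug2 above -50 m or value of joint knob above 100 rad) and value of joint knob between 1.9344 and 2.2544 rad) or ((height (world z) of lug0 above -50 m or value of joint knob above 100 rad) and height (world z) of each of lug1, lug2 below -50 m and (height (world z) of lug3 above -50 m or value of joint knob above 100 rad) and value of joint knob between 1.9344 and 2.2544 rad) or (height (world z) of each of lug0, lug3 below -50 m and (height (world z) of lug1 above -50 m or value of joint knob above 100 rad) and (height (world z) of lug2 above -50 m or value of joint knob above 100 rad) and value of joint knob between 1.9344 and 2.2544 rad) or (height (world z) of each of lug0, lug2 below -50 m and (height (world z) of lug1 above -50 m or value of joint knob above 100 rad) and (height (world z) of lug3 above -50 m or value of joint knob above 100 rad) and value of joint knob between 1.9344 and 2.2544 rad) or (height (world z) of each of lug0, lug1 below -50 m and (height (world z) of lug2 above -50 m or value of joint knob above 100 rad) and (height (world z) of lug3 above -50 m or value of joint knob above 100 rad) and value of joint knob between 1.9344 and 2.2544 rad) or ((height (world z) of lug0 above -50 m or value of joint knob above 100 rad) and (height (world z) of lug1 above -50 m or value of joint knob above 100 rad) and (height (world z) of lug2 above -50 m or value of joint knob above 100 rad) and height (world z) of lug3 below -50 m and value of joint knob between 2.98159 and 3.30159 rad) or ((height (world z) of lug0 above -50 m or value of joint knob above 100 rad) and (height (world z) of lug1 above -50 m or value of joint knob above 100 rad) and height (world z) of lug2 below -50 m and (height (world z) of lug3 above -50 m or value of joint knob above 100 rad) and value of joint knob between 2.98159 and 3.30159 rad) or ((height (world z) of lug0 above -50 m or value of joint knob above 100 rad) and height (world z) of lug1 below -50 m and (height (world z) of lug2 above -50 m or value of joint knob above 100 rad) and (height (world z) of lug3 above -50 m or value of joint knob above 100 rad) and value of joint knob between 2.98159 and 3.30159 rad) or (height (world z) of lug0 below -50 m and (height (world z) of lug1 above -50 m or value of joint knob above 100 rad) and (height (world z) of lug2 above -50 m or value of joint knob above 100 rad) and (height (world z) of lug3 above -50 m or value of joint knob above 100 rad) and value of joint knob between 2.98159 and 3.30159 rad) or ((height (world z) of lug0 above -50 m or value of joint knob above 100 rad) and (height (world z) of lug1 above -50 m or value of joint knob above 100 rad) and (height (world z) of lug2 above -50 m or value of joint knob above 100 rad) and (height (world z) of lug3 above -50 m or value of joint knob above 100 rad) and value of joint knob between 4.02879 and 4.34879 rad)) and linear speed of each of lug0, lug1, lug2, lug3, throwoff below 0.02 m/s and velocity of joint knob below 0.1 rad/s); the robot touches nothing.
It fails at once if the gasket ring is shoved more than 4 cm from its place (distance of gasket from where it was at the start of the episode above 0.04 m).
It fails at once if the claw hook is shoved more than 4 cm from its place (distance of clawhook from where it was at the start of the episode above 0.04 m).
It fails at once if the screwdriver is shoved more than 4 cm from its place (distance of driver from where it was at the start of the episode above 0.04 m).
It fails at once if the oil bottle is shoved more than 4 cm from its place (distance of oil from where it was at the start of the episode above 0.04 m).
It fails at once if the steel cup is shoved more than 4 cm from its place (distance of screwcup from where it was at the start of the episode above 0.04 m).
Of lug0, lug1, lug2, lug3 only 2 to 4 are there at a start; the rules pass over those that are not, and their reading is None.
At some moment in a run one of lug0, lug1, lug2, lug3, throwoff may be knocked a few centimetres aside while the robot is not near it.
Once in a run the grip may slacken for a moment while it holds something.
It also fails if it takes over 210 s, if anything falls off the work surface, if the arm or the gripper's body presses on something with over 40 N, if the wrist force passes 120 N, or if a joint passes its speed limit or range.

## Working session

There is one attempt and no reset: what is moved stays moved. The work goes in short steps, Python scripts to look and compute and a tool call to move; the robot and the scene stay as the last step left them, time stands still between calls to the robot, and variables do not carry over. Pictures are saved under pics/ and viewed, at most 14 in all, crops included, and the job is handed in when it is done.

Besides the shell and the picture viewer there is one more tool, called after "Emit:" as a command line: name --pt "numbers of a row" for each row, then --argument value for the rest. apply_moves: Moves the arm, as the interface text tells. Its arguments: {"type":"object","properties":{"commands":{"type":"array"},"newtons":{"type":"number"}},"required":["commands"]}

```bash
ls; mkdir -p pics
python3 - <<'E'
from cell import observe, imaging, arm
import cv2
s=observe(); print({k:s[k] for k in('clock','position','ee_rot','width')}, arm.grasp_offset)
for n in('scene','side'):
    p,d=imaging.get_image(n); cv2.imwrite(f'pics/{n}0.png',p[:,:,::-1]); 
    c=imaging.camera_params(n); print(n,c, d.min(),d.max())
print(imaging.camera_params('wrist'))
E
```

```text
pics
{'clock': 0.0, 'position': array([ 0.15434226, -0.60512603,  0.22597782]), 'ee_rot': array([-3.11565269e+00, -3.91046594e-01,  4.46978643e-04]), 'width': 1.0031571093029774} 0.0188
scene {'camera_matrix': array([[463.82661585,   0.        , 315.14389129],
       [  0.        , 463.82661585, 246.18706729],
       [  0.        ,   0.        ,   1.        ]]), 'dist': array([-0.07874006,  0.        ,  0.        ,  0.        ,  0.        ]), 'origin': array([ 1.33278135, -0.5216231 ,  0.83466155]), 'rotation': array([0.76846409, 0.44897477, 0.99079649])} 0.0 3.999972
side {'camera_matrix': array([[588.39186225,   0.        , 316.04367204],
       [  0.        , 588.39186225, 235.62729434],
       [  0.        ,   0.        ,   1.        ]]), 'dist': array([0.00935595, 0.        , 0.        , 0.        , 0.        ]), 'origin': array([0.10331478, 0.80708313, 0.91550683]), 'rotation': array([ 0.25180872, -1.13884493, -2.43231236])} 0.0 3.7615116
{'camera_matrix': array([[405.17307437,   0.        , 322.24404924],
       [  0.        , 405.17307437, 240.1315972 ],
       [  0.        ,   0.        ,   1.        ]]), 'dist': array([-0.08624673,  0.        ,  0.        ,  0.        ,  0.        ]), 'tool_from_camera': array([[-4.44107961e-04,  9.66624969e-01,  2.56195184e-01,
         6.90763560e-02],
       [ 9.99999886e-01,  4.73513572e-04, -5.30928430e-05,
         5.19383863e-04],
       [-1.72632764e-04,  2.56195131e-01, -9.66625069e-01,
        -1.57523231e-01],
       [ 0.00000000e+00,  0.00000000e+00,  0.00000000e+00,
         1.00000000e+00]])}
```

View pics/scene0.png

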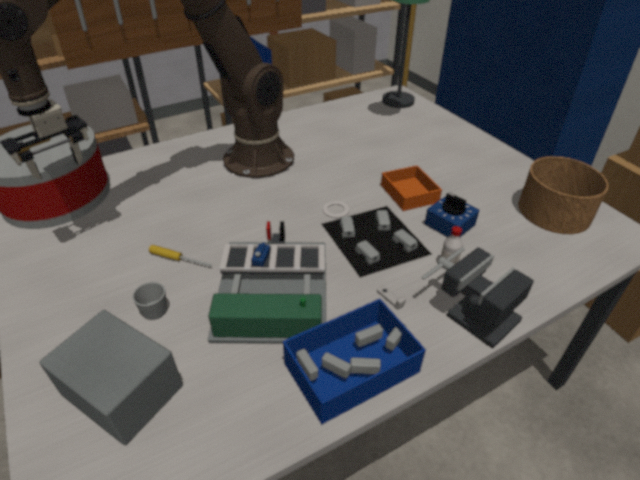

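View pics/side0.png

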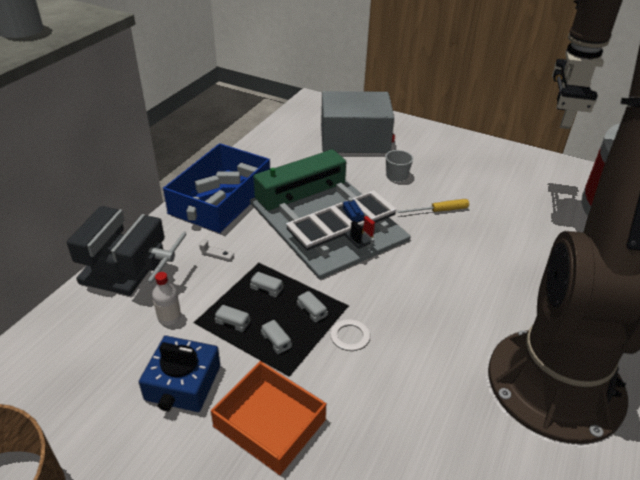

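Both views show four lugs on the black mat, at scene pixels (347,227), (384,220), (367,252) and (405,240). The station with the throw-off is near (268,290), the bin at (410,187) and the selector at (452,213). The lugs in the blue box are not part of the task.

```bash
cat > h.py <<'E'
import numpy as np, cv2
from scipy.spatial.transform import Rotation as R
from cell import observe, imaging, arm
def grab(n):
    c=imaging.camera_params(n); s=observe(); p,d=imaging.get_image(n)
    if n=='wrist':
        T=c['tool_from_camera']; Rt=R.from_rotvec(s['ee_rot']).as_matrix()
        Rm=Rt@T[:3,:3]; o=Rt@T[:3,3]+s['position']
    else: Rm=R.from_rotvec(c['rotation']).as_matrix(); o=c['origin']
    return dict(p=p,d=d,R=Rm,o=np.array(o),K=c['camera_matrix'],D=c['dist'])
def rays(g,uv):
    q=cv2.undistortPoints(np.float64(uv).reshape(-1,1,2),g['K'],g['D'])[:,0]
    return np.c_[q[:,0],-q[:,1],-np.ones(len(q))]@g['R'].T
def plane(g,uv,z):
    r=rays(g,uv); return g['o']+r*((z-g['o'][2])/r[:,2])[:,None]
def cloud(g):
    v,u=np.mgrid[:480,:640]; r=rays(g,np.c_[u.ravel(),v.ravel()])
    P=(g['o']+r*g['d'].reshape(-1,1)).reshape(480,640,3); P[g['d']==0]=np.nan; return P
def hsv(g): return cv2.cvtColor(g['p'],cv2.COLOR_RGB2HSV)
def rect(xy):
    (c,s,a)=cv2.minAreaRect(np.float32(xy)*1000); 
    if s[0]<s[1]: s=s[::-1]; a+=90
    return np.round(c,1),np.round(s,1),round((a+90)%180-90,1)
def blobs(mask,P,amin=30):
    n,l,st,_=cv2.connectedComponentsWithStats(mask.astype(np.uint8)); out=[]
    for i in range(1,n):
        if st[i,4]>=amin:
            q=P[l==i]; q=q[~np.isnan(q[:,0])]
            out.append((q,st[i]))
    return out
E
python3 - <<'E'
from h import *
for n in('scene','side'):
    g=grab(n); P=cloud(g); H=hsv(g); h,s,v=[H[...,i].astype(int) for i in range(3)]; z=P[...,2]
    tab=P[(s<30)&(abs(z)<.02)]; print(n,'table z',np.nanmedian(tab[:,2]))
    reg=(P[...,0]>.2)&(P[...,0]<1)&(abs(P[...,1])<.75)
    M={'orange':(h>5)&(h<16)&(s>150),'blue':(h>100)&(h<125)&(s>130),'green':(h>60)&(h<95)&(s>80),'red':((h<5)|(h>174))&(s>150),'yellow':(h>20)&(h<32)&(s>120),'black':(v<45),
       'lugtop':(s<60)&(v>80)&(z>.02)&(z<.04),'white':(s<50)&(v>110)&(z>.048)&(z<.075)}
    for k,m in M.items():
        for q,st in blobs(m&reg,P,40):
            zz=q[:,2]; top=q[zz>np.percentile(zz,90)-.006]
            print(k,st[:5],'z',np.round(np.percentile(zz,[5,50,95])*1000),'all',*rect(q[:,:2]),'top',*rect(top[:,:2]))
E
```

```text
scene table z 0.0007993327121059712
orange [ 382  167   59   43 1697] z [ 4. 24. 49.] all [429.6 325. ] [157.4 135.6] -8.0 top [430.5 323.7] [155.2 132.8] -7.9
blue [426 203  52  32 827] z [17. 54. 63.] all [619.2 323.6] [105.6 104.4] 15.2 top [618.9 323.5] [106.1 103. ] -76.4
blue [253 244  16  21 194] z [61. 72. 81.] all [ 531.8 -223.5] [58.7 27.6] -40.5 top [ 531.2 -220.6] [52.1 17.7] -40.1
blue [ 283  300  141  123 8025] z [ 4. 34. 80.] all [ 860.2 -180.6] [238.9 205.2] 89.7 top [ 881.3 -180.5] [238.3 162.2] 89.6
green [ 210  294  111   43 4282] z [35. 89. 93.] all [ 707.6 -290.1] [231.3  70. ] 60.0 top [ 707.1 -289.9] [231.3  69.1] 60.1
red [452 227  10   9  69] z [ 72. 118. 122.] all [704.3 251.8] [127.1  24.4] -52.2 top [738.8 212.8] [19.3 18.5] 70.9
yellow [149 245  32  15 249] z [13. 23. 27.] all [ 348.4 -424.1] [89.5 21.3] 41.3 top [ 347.6 -423.4] [89.2 21.3] 44.6
black [  0   1  24  47 749] z [556. 589. 628.] all [ 207.6 -592.2] [51.7 15.3] -90.0 top [ 204. -584.] [29.5 10.6] -65.4
black [  7 146  14   8  61] z [328. 334. 336.] all [ 208.8 -674.4] [26.3 16.7] -87.0 top [ 2
[... 5575 characters left out ...]
 14  43] z [55. 59. 61.] all [ 502.7 -524.1] [76.1 32.6] -30.0 top [ 503.1 -523.3] [76.1 30.8] -30.0
white [238 163  19   8  75] z [51. 54. 57.] all [ 850.3 -269.3] [51.1 20.7] -3.9 top [ 850.3 -269.3] [51.1 20.7] -3.9
white [196 172  43  13 178] z [51. 54. 57.] all [ 893.6 -195. ] [114.   35.3] 53.5 top [ 893.6 -195. ] [114.   35.3] 53.5
white [206 190  18  13  92] z [51. 54. 57.] all [ 846.7 -119.8] [55.8 21. ] 88.2 top [ 846.7 -119.8] [55.8 21. ] 88.2
white [354 190  43  29 377] z [52. 57. 62.] all [ 495.4 -272.1] [94.6 93.5] -29.8 top [ 495.6 -271.3] [94.1 91.8] -29.8
white [287 202  65  44 731] z [51. 57. 60.] all [ 563.6 -156.5] [159.4  95.7] 61.5 top [ 563.6 -156.5] [159.4  95.6] 61.5
```

Emit:
apply_moves --pt "100 0.69 0.7 0 -0.17" --pt "100 0.69 0.7 0 -0.17" --pt "100 0.69 0.7 0 -0.17" --pt "100 0.69 0.7 0 -0.17" --pt "100 0.69 0.7 0 -0.17" --pt "100 0.69 0.7 0 -0.17" --pt "100 0.69 0.7 0 -0.17" --pt "100 0.69 0.7 0 -0.17" --pt "60 0.69 0.7 0 -0.17" --pt "60 0 0 0 0" --pt "60 0 0 0 0"

```text
clock: 1.58
position: [0.5267, -0.2278, 0.2264]
ee_rot: [3.038, -0.799, -0.001]
force: [-1.1, -0.3, 0.5]
width: 0.727
gripper_force: 0.0
```

```bash
cat >> h.py <<'E'
def st():
    s=observe(); x=R.from_rotvec(s['ee_rot']).as_matrix()[:,0]
    print('t %.2f'%s['clock'],'tcp',np.round(np.array(s['position'])*1000,1),'psi %.1f'%np.degrees(np.arctan2(x[1],x[0])),'q',np.round(s['joints'],2),'w %.3f'%s['width'],'F',np.round(s['force'],1),'g',s['gripper_force'])
def show(mask,P,name,amin=60,zb=.006):
    for q,t in blobs(mask,P,amin):
        zz=q[:,2]; top=q[zz>np.percentile(zz,90)-zb]
        print(name,t,'z',np.round(np.percentile(zz,[5,50,95])*1000),'all',*rect(q[:,:2]),'top',*rect(top[:,:2]),'med',np.round(np.median(q,0)*1000))
E
python3 - <<'E'
from h import *
st(); g=grab('wrist'); cv2.imwrite('pics/w1.png',g['p'][:,:,::-1]); P=cloud(g); H=hsv(g); h,s,v=[H[...,i].astype(int) for i in range(3)]; z=P[...,2]
show((h>100)&(h<125)&(s>130)&(z>.055)&(z<.09),P,'blue')
show((h>100)&(h<125)&(s>130)&(z>.055)&(z<.075),P,'blueblock')
show((s<60)&(v>110)&(z>.05)&(z<.066),P,'white')
show(((h<5)|(h>174))&(s>150)&(z>.05),P,'red')
show((v<60)&(z>.06),P,'black')
E
```

```text
t 1.57 tcp [ 526.7 -227.8  226.4] psi -29.5 q [ 0.33  0.35 -0.03  1.7   0.01  1.09 -1.78] w 0.727 F [-1.1 -0.3  0.5] g 0.0
blue [  0   0  19  17 157] z [55. 60. 67.] all [800.6 -96.5] [20.3  2.8] 89.2 top [800.4 -98.3] [14.9  2.5] 87.4 med [801. -98.  60.]
blue [ 292  183   54   82 2821] z [69. 72. 80.] all [ 525.9 -224.5] [61.5 31.7] -42.7 top [ 526.6 -223.9] [59.1 19.4] -32.3 med [ 526. -224.   72.]
blueblock [  0   0  19  17 157] z [55. 60. 67.] all [800.6 -96.5] [20.3  2.8] 89.2 top [800.4 -98.3] [14.9  2.5] 87.4 med [801. -98.  60.]
blueblock [ 292  183   54   82 2012] z [69. 71. 73.] all [ 525.9 -224.5] [61.5 31.7] -42.7 top [ 525.9 -224.5] [61.4 31.7] -42.7 med [ 530. -227.   71.]
white [585  17  55  97 670] z [58. 59. 61.] all [ 522.6 -490.7] [75.2 50.1] -22.2 top [ 522.6 -490.7] [75.2 50.1] -22.2 med [ 533. -482.   59.]
white [ 126  166  314  107 9062] z [56. 58. 59.] all [ 542.2 -198.1] [255.5  90.4] 60.2 top [ 542.2 -198.1] [255.5  90.4] 60.2 med [ 556. -196.   58.]
red [295 296  14  21 251] z [60. 81. 95.] all [ 514.5 -206.3] [107.   10.4] -33.8 top [ 514.4 -210.8] [101.8
[... 354 characters left out ...]
 72. 80.] all [ 509.3 -209.3] [32.  18.1] 46.9 top [ 508.9 -208.9] [14.5 12.1] -42.0 med [ 510. -209.   72.]
black [    0   279   640   201 72614] z [298. 316. 334.] all [ 518.8 -231.4] [158.  119.8] 76.3 top [ 545.9 -238.3] [111.4  11.7] 60.5 med [ 544. -249.  316.]
black [484 325  11  24  95] z [308. 309. 312.] all [ 535.6 -272.4] [4.9 1.7] -21.2 top [ 535.6 -272.4] [4.9 1.7] -21.2 med [ 535. -272.  309.]
black [317 326  54   2  78] z [307. 308. 309.] all [ 551.1 -246.9] [11.2  1.6] 61.6 top [ 551.1 -246.9] [11.2  1.6] 61.6 med [ 551. -246.  308.]
black [372 326  84   1  84] z [307. 308. 309.] all [ 544.2 -259.6] [17.4  1.4] 61.1 top [ 544.2 -259.6] [17.4  1.4] 61.1 med [ 544. -260.  308.]
```

View pics/w1.png

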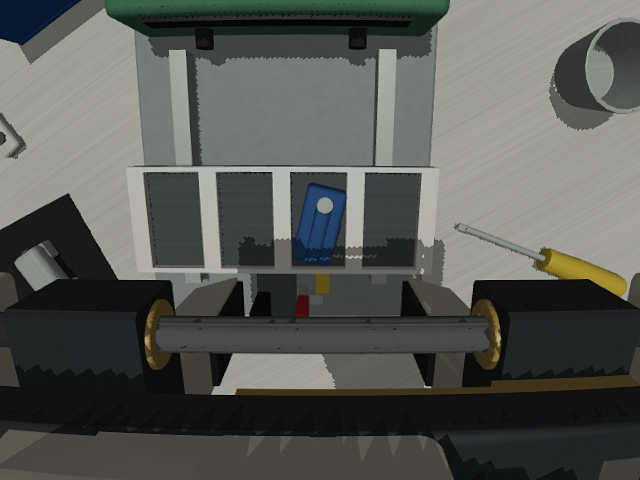

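The wrist view shows the blue throw-off in bay 1 around (320,222), turned about 13° from the bay and matching the computed bay centre to within 2 mm. Next I grasp it.

Emit:
apply_moves --pt "65 0 0.05 0 -0.23" --pt "65 0 0 -0.7 -0.23" --pt "65 0 0 -0.8 0" --pt "65 0 0 -0.8 0" --pt "65 0 0 -0.43 0" --pt "65 0 0 0 0" --pt "30 0 0 0 0" --pt "20 0 0 0 0" --pt "20 0 0 0 0" --pt "20 0 0 0 0" --pt "20 0 0 0 0" --newtons 25

```text
clock: 3.0
position: [0.5274, -0.2248, 0.0638]
ee_rot: [2.926, -1.144, 0.002]
force: [-2.0, 0.3, 6.9]
width: 0.347
gripper_force: 25.0
```

Emit:
apply_moves --pt "20 0 0 0.6 0" --pt "20 0 0 0.9 0.18" --pt "20 0 0 0.9 0.18" --pt "20 -0.17 0.92 0 0.2" --pt "20 -0.17 0.92 0 0.2" --pt "20 -0.17 0.92 0 0.2" --pt "20 -0.17 0.92 0 0.2" --pt "20 -0.17 0.92 0 0.2" --pt "20 -0.17 0.92 0 0.2" --pt "20 -0.17 0.92 0 0.2" --pt "20 -0.17 0.92 0 0.2" --pt "20 -0.17 0.92 0 0.2"

```text
clock: 4.5
position: [0.4346, 0.2737, 0.2071]
ee_rot: [3.097, 0.528, 0.0]
force: [1.3, -0.1, -1.9]
width: 0.344
gripper_force: 25.0
```

```bash
python3 -c "
from h import *
st()"
```

```text
t 4.50 tcp [434.6 273.7 207.1] psi 19.4 q [-0.32  0.31 -0.44  1.84  0.15  1.02 -2.05] w 0.344 F [ 1.3 -0.1 -1.9] g 24.997910857200623
```

Emit:
apply_moves --pt "20 -0.1 0.83 0 0" --pt "20 0 0 -0.9 0" --pt "20 0 0 -0.9 0" --pt "20 0 0 -0.9 0" --pt "20 0 0 -0.25 0" --pt "20 0 0 0 0" --pt "55 0 0 0 0" --pt "55 0 0 0 0" --pt "55 0 0 0 0"

```text
clock: 5.62
position: [0.43, 0.3224, 0.0311]
ee_rot: [-3.097, -0.523, -0.003]
force: [-0.4, 1.0, -0.9]
width: 0.545
gripper_force: 0.0
```

Emit:
apply_moves --pt "60 0 0 0.8 0" --pt "60 0 0 0.9 0" --pt "60 0 0 0.9 0" --pt "60 0.3 -0.8 0.3 0" --pt "60 0.3 -0.8 0.2 0" --pt "60 0.3 -0.9 0 0" --pt "60 0 0 0 0" --pt "60 0 0 0 0"

```text
clock: 6.62
position: [0.4831, 0.1724, 0.2163]
ee_rot: [-3.097, -0.523, -0.001]
force: [1.2, 0.6, 0.3]
width: 0.604
gripper_force: 0.0
```

```bash
cat >> h.py <<'E'
def lugs(n):
    g=grab(n); P=cloud(g); H=hsv(g); h,s,v=[H[...,i].astype(int) for i in range(3)]; z=P[...,2]
    show((s<60)&(v>60)&(z>.021)&(z<.04)&(P[...,0]>.42)&(P[...,0]<.7)&(P[...,1]>-.03)&(P[...,1]<.24),P,'lug',100)
    return g,P,h,s,v,z
E
python3 - <<'E'
from h import *
st(); g,P,h,s,v,z=lugs('wrist'); cv2.imwrite('pics/w2.png',g['p'][:,:,::-1])
show((h>100)&(h<125)&(s>130)&(P[...,1]>.2)&(P[...,0]<.53),P,'blue')
g=grab('side'); P=cloud(g);H=hsv(g);h,s,v=[H[...,i].astype(int) for i in range(3)]
show((h>100)&(h<125)&(s>130)&(P[...,0]<.55),P,'side blue')
E
```

```text
t 6.62 tcp [483.1 172.4 216.3] psi 19.2 q [-0.12  0.3  -0.41  1.83  0.14  1.04 -1.82] w 0.604 F [1.2 0.6 0.3] g 0.0
lug [ 359   27   56   85 3148] z [24. 27. 29.] all [614.6 161.9] [68.1 32.4] 4.4 top [614.4 161.9] [67.7 32.4] 4.4 med [614. 162.  27.]
lug [ 479   91   59   80 2794] z [23. 27. 29.] all [604.5  46.1] [68.3 32.4] 1.6 top [604.2  46. ] [67.8 32.4] 1.4 med [604.  48.  27.]
lug [ 308  151   74   72 2690] z [24. 27. 29.] all [511.8 161. ] [67.4 32.1] -27.9 top [511.8 161.1] [67.4 31.9] -27.9 med [513. 161.  27.]
lug [ 409  216   72   68 2350] z [23. 27. 29.] all [488.   56.2] [66.9 31.5] -25.4 top [488.1  56.2] [66.8 31.5] -25.4 med [489.  58.  27.]
blue [ 125  182   46   69 2474] z [14. 26. 35.] all [429.8 321.1] [60.5 31.8] 19.8 top [425.8 320.8] [49.5 23.1] 18.5 med [431. 316.  26.]
side blue [192 383  13  28 209] z [12. 37. 59.] all [546.7 356. ] [28.3  6.6] 90.0 top [546.8 355.5] [27.4  6.3] -88.6 med [547. 361.  37.]
side blue [253 406  35  22 601] z [13. 27. 36.] all [423.3 322.9] [58.7 31. ] 20.1 top [423.  323.4] [57.6 21.9] 16.0 med [419. 328.  27.]
```

View pics/w2.png

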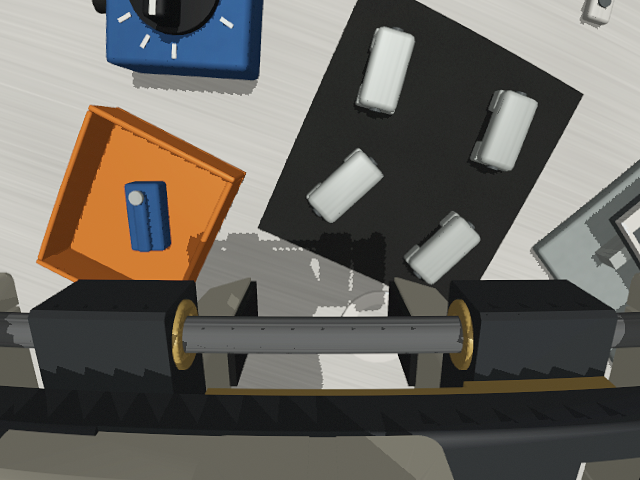

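The throw-off lies in the bin around pixel (147,215), and the four lugs are upright on the mat. Next I pick lug A at (512,161).

Emit:
apply_moves --pt "65 0.24 -0.1 0 -0.274" --pt "65 0.24 -0.09 0 -0.274" --pt "65 0 0 -0.7 -0.274" --pt "65 0 0 -0.7 -0.274" --pt "65 0 0 -0.7 -0.274" --pt "65 0 0 -0.7 -0.274" --pt "65 0 0 -0.56 0" --pt "65 0 0 0 0" --pt "20 0 0 0 0" --pt "20 0 0 0 0" --pt "20 0 0 0 0" --pt "20 0 0 0 0"

```text
clock: 8.22
position: [0.5127, 0.1608, 0.0153]
ee_rot: [-3.048, 0.758, -0.002]
force: [-1.1, -0.7, 7.8]
width: 0.347
gripper_force: 25.0
```

```bash
python3 -c "
from h import *
st()"
```

```text
t 8.22 tcp [512.7 160.8  15.3] psi -27.9 q [-0.28  0.57 -0.17  1.98  0.17  0.6  -2.62] w 0.347 F [-1.1 -0.7  7.8] g 25.00240445137024
```

Emit:
apply_moves --pt "20 0 0 0.5 0" --pt "20 0 0 0.9 0" --pt "20 0 0 0.85 0" --pt "20 -0.04 -0.91 0 0" --pt "20 -0.04 -0.91 0 0" --pt "20 -0.04 -0.91 0 0" --pt "20 -0.04 -0.91 0 0" --pt "20 -0.04 -0.91 0 0" --pt "20 -0.04 -0.91 0 -0.07" --pt "20 -0.04 -0.91 0 0" --pt "20 -0.04 -0.91 0 0" --pt "20 0 0 0 0"

```text
clock: 9.72
position: [0.491, -0.2819, 0.1493]
ee_rot: [3.029, -0.822, 0.0]
force: [0.3, 1.2, -1.0]
width: 0.348
gripper_force: 25.0
```

Run:
```python
from h import *
st(); g=grab('wrist'); cv2.imwrite('pics/w3.png',g['p'][:,:,::-1]); P=cloud(g); H=hsv(g); h,s,v=[H[...,i].astype(int) for i in range(3)]; z=P[...,2]
show((s<60)&(v>110)&(z>.05)&(z<.066),P,'white',200)
# inner dark floors
show((v<110)&(z>.04)&(z<.056)&(P[...,0]<.65),P,'floor',300)
```

```text
t 9.72 tcp [ 491.  -281.9  149.3] psi -30.4 q [ 0.48  0.42 -0.07  1.81  0.04  0.91 -1.71] w 0.348 F [ 0.3  1.2 -1. ] g 24.999073147773743
white [560   0  80  94 819] z [58. 59. 60.] all [ 509.7 -480.7] [70.1 28. ] 18.7 top [ 509.7 -480.7] [70.1 28. ] 18.7 med [ 509. -474.   59.]
white [    0   170   369   138 11393] z [56. 58. 59.] all [ 541.3 -198.8] [252.9  90.9] 60.2 top [ 541.3 -198.8] [252.9  90.9] 60.2 med [ 552. -203.   58.]
floor [244   0  24  19 430] z [44. 51. 53.] all [ 634.1 -320.1] [14.6  8.8] 61.5 top [ 634.  -320.5] [13.9  8.8] 61.5 med [ 633. -320.   51.]
floor [546   0  54  93 991] z [41. 48. 55.] all [ 519.3 -474.7] [61.3 18.8] -4.2 top [ 518.4 -473.5] [60.  16.6] -2.2 med [ 524. -470.   48.]
floor [604  46  36  41 394] z [40. 46. 54.] all [ 488.9 -510.3] [37.2  8.5] -72.9 top [ 485.8 -504. ] [24.7  3.8] -88.8 med [ 486. -509.   46.]
floor [  0 169 312   9 530] z [41. 47. 54.] all [ 589.1 -206.2] [216.3   0.8] 60.2 top [ 590.3 -204.2] [198.7   0.6] 60.2 med [ 585. -213.   47.]
floor [ 175  179   79  108 7119] z [48. 50. 51.] all [ 530.8 -225.2] [72.8 45.5] -29.8 top [ 530.8 -225.2] [72.8 45.5] -29.8 med [ 534. -226.   50.]
floor [ 271  178   75  104 3873] z [48. 50. 51.] all [ 501.7 -279. ] [69.5 46.3] -29.8 top [ 501.7 -279. ] [69.5 46.3] -29.8 med [ 517. -286.   50.]
floor [  84  180   80  117 6753] z [48. 50. 52.] all [ 558.8 -170.7] [78.5 44. ] -29.8 top [ 558.8 -170.7] [78.5 44. ] -29.8 med [ 564. -172.   50.]
floor [   0  183   82  119 7022] z [48. 50. 54.] all [ 587.1 -117.8] [82.  44.9] -29.6 top [ 587.1 -117.8] [82.  44.9] -29.6 med [ 589. -116.   50.]
```

View pics/w3.png

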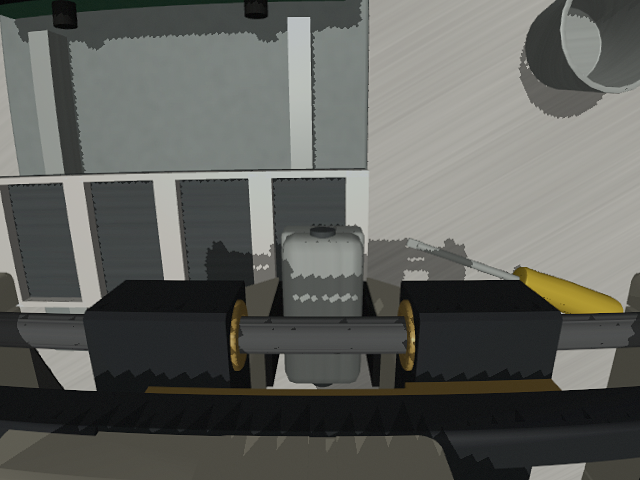

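Emit:
apply_moves --pt "20 0.09 0.115 0 0.02" --pt "20 0 0 0 0" --pt "20 0 0 -0.7 0" --pt "20 0 0 -0.5 0" --pt "20 0 0 -0.22 0" --pt "20 0 0 0 0" --pt "45 0 0 0 0" --pt "45 0 0 0 0" --pt "45 0 0 0 0" --pt "45 0 0 0.6 0" --pt "45 0 0 0.9 0"

```text
clock: 11.15
position: [0.4972, -0.2685, 0.1538]
ee_rot: [-3.039, 0.795, 0.006]
force: [1.2, -0.4, 0.7]
width: 0.453
gripper_force: 0.0
```

Emit:
apply_moves --pt "65 0 0.3 0.9 0" --pt "65 0 0.4 0.4 0" --pt "65 0 0 0 0" --pt "65 0 0 0 0" --pt "65 0 0 0 0"

```text
clock: 11.78
position: [0.4974, -0.228, 0.2308]
ee_rot: [3.038, -0.798, -0.004]
force: [-0.1, 0.3, -0.3]
width: 0.647
gripper_force: 0.0
```

```bash
cat >> h.py <<'E'
B=np.array([[496.5,-275],[526.5,-223],[556.5,-171],[586.5,-119]])
def bays(n='wrist',png=None):
    st(); g=grab(n); P=cloud(g); H=hsv(g); h,s,v=[H[...,i].astype(int) for i in range(3)]; z=P[...,2]
    if png: cv2.imwrite(png,g['p'][:,:,::-1])
    ok=(P[...,0]<.68)&(P[...,0]>.42)&(P[...,1]>-.35)&(P[...,1]<-.05)&(z<.095)
    show((s<60)&(v>60)&(z>.064)&ok,P,'lugtop',300)
    show((v<110)&(z>.04)&(z<.056)&ok,P,'floor',1000)
E
python3 - <<'E'
from h import *
bays(png='pics/w4.png')
E
```

```text
t 11.78 tcp [ 497.4 -228.   230.8] psi -29.4 q [ 0.4   0.31 -0.09  1.75  0.03  1.08 -1.78] w 0.647 F [-0.1  0.3 -0.3] g 0.0
lugtop [ 343  154   47   86 3552] z [71. 79. 82.] all [ 497.6 -268.3] [67.7 35.7] -29.1 top [ 497.9 -270. ] [65.5 29.4] -28.3 med [ 499. -269.   79.]
floor [ 125  137   62   98 5115] z [48. 50. 52.] all [ 589.  -119.2] [82.5 44.6] -29.9 top [ 589.  -119.2] [82.5 44.6] -29.9 med [ 591. -119.   50.]
floor [ 198  137   59   99 5339] z [48. 50. 51.] all [ 558.5 -172. ] [82.4 45.4] -29.4 top [ 558.5 -172. ] [82.4 45.4] -29.4 med [ 560. -172.   50.]
floor [ 272  137   57   99 5471] z [48. 50. 51.] all [ 528.2 -224.8] [82.  45.9] -29.7 top [ 528.2 -224.8] [82.  45.9] -29.7 med [ 530. -225.   50.]
floor [ 347  137   57  100 1885] z [48. 50. 52.] all [ 497.9 -277.7] [82.7 45.2] -29.4 top [ 497.9 -277.7] [82.7 45.2] -29.4 med [ 514. -293.   50.]
floor [ 239  241   41   56 1677] z [48. 50. 51.] all [ 483.3 -156.6] [52.5 34.4] -29.9 top [ 483.3 -156.6] [52.5 34.4] -29.9 med [ 487. -160.   50.]
```

Lug A landed about 8 mm towards the rib, because the pose I read before lowering was a transient overshoot. I'll regrip it and set it down on the measured bay centre.

Emit:
apply_moves --pt "65 0 -0.675 0 0" --pt "65 0 0 -0.9 0" --pt "65 0 0 -0.9 0" --pt "65 0 0 -0.8 0" --pt "65 0 0 -0.14 0" --pt "65 0 0 0 0" --pt "20 0 0 0 0" --pt "20 0 0 0 0" --pt "20 0 0 0 0" --pt "20 0 0 0.5 0" --pt "20 0 0 0 0" --pt "20 0 0 0 0"

```text
clock: 13.32
position: [0.498, -0.2677, 0.0975]
ee_rot: [-3.039, 0.796, 0.0]
force: [-0.1, 0.3, -0.7]
width: 0.361
gripper_force: 23.9
```

```bash
python3 -c "
from h import *
st()"
```

```text
t 13.32 tcp [ 498.  -267.7   97.5] psi -29.3 q [ 0.45  0.48 -0.07  1.86  0.05  0.8  -1.73] w 0.361 F [-0.1  0.3 -0.7] g 23.883908595889807
```

Emit:
apply_moves --pt "20 0 -0.165 0 -0.01" --pt "20 0 0 0 0" --pt "20 0 0 -0.3 0" --pt "20 0 0 -0.22 0" --pt "20 0 0 0 0" --pt "20 0 0 0 0" --pt "45 0 0 0 0" --pt "45 0 0 0 0" --pt "45 0 0 0 0" --pt "45 0 0 0.6 0" --pt "45 0 0.4 0.9 0"

```text
clock: 14.7
position: [0.4969, -0.255, 0.1563]
ee_rot: [3.035, -0.808, -0.005]
force: [0.6, 0.5, 0.1]
width: 0.452
gripper_force: 0.0
```

Emit:
apply_moves --pt "65 0 0.3 0.9 0" --pt "65 0 0 0.4 0" --pt "65 0 0 0 0" --pt "65 0 0 0 0" --pt "65 0 0 0 0"

```text
clock: 15.32
position: [0.4975, -0.2357, 0.2332]
ee_rot: [-3.037, 0.804, 0.004]
force: [-0.9, -0.3, -0.4]
width: 0.653
gripper_force: 0.0
```

Run:
```python
from h import *
bays(png='pics/w5.png')
```

```text
t 15.32 tcp [ 497.5 -235.7  233.2] psi -29.7 q [ 0.41  0.31 -0.08  1.74  0.03  1.09 -1.77] w 0.653 F [-0.9 -0.3 -0.4] g 0.0
lugtop [ 344  153   43   85 3216] z [71. 75. 77.] all [ 498.1 -275.7] [68.1 32.7] -30.0 top [ 498.2 -276.1] [67.4 32. ] -30.1 med [ 500. -276.   75.]
floor [ 120  143   60   97 4953] z [48. 50. 52.] all [ 588.8 -119.2] [82.5 44.6] -29.6 top [ 588.8 -119.2] [82.5 44.6] -29.6 med [ 591. -119.   50.]
floor [ 191  142   59   98 5218] z [48. 50. 51.] all [ 558.6 -171.9] [82.7 45.5] -29.6 top [ 558.6 -171.9] [82.7 45.5] -29.6 med [ 560. -172.   50.]
floor [ 264  142   56   99 5335] z [48. 50. 51.] all [ 528.3 -224.2] [82.2 45.3] -29.8 top [ 528.3 -224.2] [82.2 45.3] -29.8 med [ 530. -225.   50.]
floor [ 337  142   58   99 1966] z [48. 50. 53.] all [ 498.1 -277.3] [82.2 46.4] -29.7 top [ 498.1 -277.3] [82.2 46.4] -29.7 med [ 509. -282.   50.]
floor [ 233  245   41   55 1543] z [48. 50. 51.] all [ 483.2 -156.4] [52.  34.7] -30.1 top [ 483.2 -156.4] [52.  34.7] -30.1 med [ 488. -161.   50.]
```

Lug A is now seated in bay 0, with its top at 75–76 mm and centred. Next I go to lug B.

Emit:
apply_moves --pt "65 -0.03 0.973 0 0.03" --pt "65 -0.03 0.973 0 0.03" --pt "65 -0.03 0.973 0 0.03" --pt "65 -0.03 0.973 0 0.03" --pt "65 -0.03 0.973 0 0.03" --pt "65 0 0 0 0" --pt "65 0 0 0 0" --pt "65 0 0 0 0" --pt "65 0 0 0 0"

```text
clock: 16.5
position: [0.4894, 0.0549, 0.2344]
ee_rot: [3.064, -0.693, -0.0]
force: [0.5, 1.0, -0.0]
width: 0.649
gripper_force: 0.0
```

```bash
python3 -c "
from h import *
st();lugs('wrist')"
```

```text
t 16.50 tcp [489.4  54.9 234.4] psi -25.5 q [-0.01  0.23 -0.26  1.86  0.07  1.06 -2.31] w 0.649 F [ 0.5  1.  -0. ] g 0.0
lug [ 243   48   64   81 2808] z [24. 27. 29.] all [604.3  45.1] [67.8 32.3] 2.0 top [604.4  45.4] [67.6 32.2] 1.3 med [604.  45.  27.]
lug [ 123  100   65   76 2530] z [23. 27. 29.] all [614.8 161.4] [68.  32.7] 4.6 top [614.8 161.4] [68.  32.7] 4.6 med [614. 160.  27.]
lug [ 305  176   35   71 2315] z [24. 27. 29.] all [488.2  55.4] [66.2 31.5] -24.9 top [488.3  55.4] [66.  31.5] -24.9 med [489.  55.  27.]
```

Emit:
apply_moves --pt "65 -0.02 0 -0.95 0.02" --pt "65 0 0 -0.95 0" --pt "65 0 0 -0.95 0" --pt "65 0 0 -0.81 0" --pt "65 0 0 0 0" --pt "20 0 0 0 0" --pt "20 0 0 0 0" --pt "20 0 0 0 0" --pt "20 0 0 0 0" --pt "20 0 0 0.6 0" --pt "20 0 0 0.9 0" --pt "20 0 0 0.75 0"

```text
clock: 18.05
position: [0.488, 0.0562, 0.1522]
ee_rot: [-3.068, 0.674, -0.001]
force: [0.9, -0.1, -1.8]
width: 0.346
gripper_force: 25.0
```

Emit:
apply_moves --pt "20 0.134 -0.932 0 -0.035" --pt "20 0.134 -0.932 0 -0.035" --pt "20 0.134 -0.932 0 -0.035" --pt "20 0.134 -0.932 0 -0.035" --pt "20 0.134 -0.932 0 -0.035" --pt "20 0 0 0 0" --pt "20 0 0 0 0" --pt "20 0 0 0 0" --pt "20 0 0 0 0"

```text
clock: 19.18
position: [0.5284, -0.2221, 0.1501]
ee_rot: [-3.037, 0.804, -0.0]
force: [0.3, 0.2, -1.3]
width: 0.346
gripper_force: 25.0
```

```bash
python3 -c "
from h import *
st()"
```

```text
t 19.18 tcp [ 528.4 -222.1  150.1] psi -29.7 q [ 0.41  0.43 -0.14  1.79  0.07  0.93 -1.85] w 0.346 F [ 0.3  0.2 -1.3] g 24.999245703220367
```

Emit:
apply_moves --pt "20 0 -0.04 0 0" --pt "20 0 0 -0.7 0" --pt "20 0 0 -0.5 0" --pt "20 0 0 -0.23 0" --pt "20 0 0 0 0" --pt "20 0 0 0 0" --pt "42 0 0 0 0" --pt "42 0 0 0 0" --pt "42 0 0 0 0" --pt "42 0 0 0.4 0" --pt "42 0 0 0.9 0" --pt "65 0 0 0.9 0"

```text
clock: 20.68
position: [0.5279, -0.2257, 0.1975]
ee_rot: [-3.036, 0.807, 0.001]
force: [-0.2, -0.7, 0.2]
width: 0.485
gripper_force: 0.0
```

Emit:
apply_moves --pt "65 0 0 0.6 0" --pt "65 0 0 0 0" --pt "65 0 0 0 0" --pt "65 0 0 0 0"

```text
clock: 21.18
position: [0.5275, -0.2255, 0.2308]
ee_rot: [-3.036, 0.807, 0.004]
force: [-0.4, 0.2, -0.0]
width: 0.65
gripper_force: 0.0
```

Run:
```python
from h import *
bays(png='pics/w6.png')
```

```text
t 21.18 tcp [ 527.5 -225.5  230.8] psi -29.8 q [ 0.42  0.36 -0.14  1.68  0.06  1.11 -1.83] w 0.650 F [-0.4  0.2 -0. ] g 0.0
lugtop [ 302  181   41   80 3036] z [72. 75. 77.] all [ 528.4 -225.9] [63.8 31.8] -30.3 top [ 528.4 -225.9] [63.8 31.7] -30.1 med [ 530. -226.   75.]
lugtop [ 373  181   44   79 3034] z [71. 75. 76.] all [ 499.7 -276.6] [63.5 32.2] -29.8 top [ 499.7 -276.4] [63.6 31.6] -30.7 med [ 501. -276.   75.]
floor [ 148  169   61   95 4931] z [48. 50. 52.] all [ 588.8 -119.3] [81.4 44.8] -29.8 top [ 588.8 -119.3] [81.4 44.8] -29.8 med [ 590. -119.   50.]
floor [ 220  169   59   97 5150] z [48. 50. 51.] all [ 557.8 -172.1] [82.7 46.5] -29.7 top [ 557.8 -172.1] [82.7 46.5] -29.7 med [ 559. -172.   50.]
floor [ 293  168   57   98 1961] z [48. 50. 54.] all [ 527.7 -224.8] [82.7 46.2] -29.8 top [ 527.7 -224.8] [82.7 46.2] -29.8 med [ 539. -228.   50.]
floor [ 365  169   58   96 1809] z [48. 50. 54.] all [ 497.6 -277.4] [82.  45.3] -29.9 top [ 497.6 -277.4] [82.  45.3] -29.9 med [ 510. -282.   50.]
floor [ 261  269   39   47 1423] z [48. 50. 51.] all [ 486.7 -158.5] [47.5 34.3] -29.8 top [ 486.7 -158.5] [47.5 34.3] -29.7 med [ 487. -161.   50.]
```

Emit:
apply_moves --pt "65 0.208 0.921 0 0.171" --pt "65 0.208 0.921 0 0.171" --pt "65 0.208 0.921 0 0.171" --pt "65 0.208 0.921 0 0.171" --pt "65 0.208 0.921 0 0.171" --pt "65 0.208 0.921 0 0.171" --pt "65 0.208 0.921 0 0.171" --pt "65 0 0 0 0" --pt "65 0 0 0 0" --pt "65 0 0 0 0" --pt "65 0 0 0 0"

```text
clock: 22.6
position: [0.6157, 0.1595, 0.2321]
ee_rot: [3.139, 0.12, -0.0]
force: [-1.5, 0.5, -0.1]
width: 0.65
gripper_force: 0.0
```

```bash
python3 -c "
from h import *
st();lugs('wrist')"
```

```text
t 22.60 tcp [615.7 159.5 232.1] psi 4.4 q [-0.09  0.48 -0.37  1.51  0.18  1.18 -1.99] w 0.650 F [-1.5  0.5 -0.1] g 0.0
lug [ 302  175   35   73 2376] z [24. 27. 28.] all [614.4 161.9] [67.8 31.4] 4.8 top [614.5 161.9] [67.5 31.4] 4.9 med [616. 162.  27.]
lug [ 422  196   40   70 2213] z [23. 27. 29.] all [604.7  45.8] [67.6 32.3] 2.1 top [605.1  46.1] [66.9 31.9] 2.1 med [607.  47.  27.]
```

Emit:
apply_moves --pt "65 -0.02 0.04 -0.95 0.01" --pt "65 0 0 -0.95 0" --pt "65 0 0 -0.95 0" --pt "65 0 0 -0.77 0" --pt "65 0 0 0 0" --pt "20 0 0 0 0" --pt "20 0 0 0 0" --pt "20 0 0 0 0" --pt "20 0 0 0 0" --pt "20 0 0 0.6 0" --pt "20 0 0 0.9 0" --pt "20 0 0 0.75 0"

```text
clock: 24.15
position: [0.6145, 0.1635, 0.1522]
ee_rot: [-3.139, -0.132, -0.001]
force: [0.2, -0.9, -1.5]
width: 0.345
gripper_force: 25.0
```

Emit:
apply_moves --pt "20 -0.156 -0.928 0 -0.2" --pt "20 -0.156 -0.928 0 -0.2" --pt "20 -0.156 -0.928 0 -0.2" --pt "20 -0.156 -0.928 0 -0.2" --pt "20 -0.156 -0.928 0 -0.2" --pt "20 -0.156 -0.928 0 -0.2" --pt "20 0 0 0 0" --pt "20 0 0 0 0" --pt "20 0 0 0 0" --pt "20 0 0 0 0"

```text
clock: 25.4
position: [0.5586, -0.1693, 0.15]
ee_rot: [-3.038, 0.798, 0.0]
force: [0.6, 0.6, -2.7]
width: 0.347
gripper_force: 25.0
```

```bash
python3 -c "
from h import *
st()"
```

```text
t 25.40 tcp [ 558.6 -169.3  150. ] psi -29.4 q [ 0.33  0.45 -0.18  1.76  0.1   0.94 -1.97] w 0.347 F [ 0.6  0.6 -2.7] g 24.99970704317093
```

Emit:
apply_moves --pt "20 0 -0.045 0 -0.01" --pt "20 0 0 -0.7 0" --pt "20 0 0 -0.5 0" --pt "20 0 0 -0.23 0" --pt "20 0 0 0 0" --pt "20 0 0 0 0" --pt "42 0 0 0 0" --pt "42 0 0 0 0" --pt "42 0 0 0 0" --pt "42 0 0 0.4 0" --pt "42 0 0 0.9 0" --pt "65 0 0 0.9 0"

```text
clock: 26.9
position: [0.5579, -0.1733, 0.1975]
ee_rot: [-3.035, 0.809, 0.001]
force: [1.4, 0.8, -0.8]
width: 0.488
gripper_force: 0.0
```

Emit:
apply_moves --pt "65 0 0 0.6 0" --pt "65 0 0 0 0" --pt "65 0 0 0 0" --pt "65 0 0 0 0"

```text
clock: 27.4
position: [0.5575, -0.1732, 0.2308]
ee_rot: [3.035, -0.809, -0.004]
force: [-0.4, 0.3, -1.6]
width: 0.648
gripper_force: 0.0
```

Run:
```python
from h import *
bays()
```

```text
t 27.40 tcp [ 557.5 -173.2  230.8] psi -29.9 q [ 0.35  0.38 -0.19  1.66  0.08  1.12 -1.95] w 0.648 F [-0.4  0.3 -1.6] g 0.0
lugtop [ 302  180   41   80 3054] z [72. 75. 77.] all [ 558.9 -173.8] [64. 32.] -30.4 top [ 558.9 -173.8] [64.  31.8] -30.2 med [ 560. -174.   75.]
lugtop [ 375  181   44   79 3055] z [71. 75. 77.] all [ 528.8 -225.8] [63.4 32.3] -29.8 top [ 528.7 -225.8] [63.4 31.6] -30.0 med [ 530. -225.   75.]
lugtop [ 446  181   45   81 3017] z [71. 75. 76.] all [ 498.8 -275.3] [66.6 32.2] -30.1 top [ 498.7 -275.6] [66.6 31.5] -29.0 med [ 502. -275.   75.]
floor [ 221  169   58   96 5148] z [48. 50. 51.] all [ 588.  -119.8] [82.2 46. ] -29.3 top [ 588.  -119.8] [82.2 46. ] -29.3 med [ 589. -120.   50.]
floor [ 294  169   56   97 1933] z [48. 50. 53.] all [ 557.2 -172.6] [81.7 46.2] -29.8 top [ 557.2 -172.6] [81.7 46.2] -29.8 med [ 567. -177.   50.]
floor [ 365  169   58   96 1800] z [48. 50. 54.] all [ 527.5 -225.2] [81.9 45.2] -29.9 top [ 527.5 -225.2] [81.9 45.2] -29.9 med [ 542. -225.   50.]
floor [ 434  169   61   95 1556] z [48. 50. 55.] all [ 497.8 -278.4] [82.1 44.7] -30.5 top [ 497.8 -278.4] [82.1 44.7] -30.5 med [ 514. -278.   50.]
floor [ 329  270   48   46 1403] z [48. 50. 51.] all [ 483.  -162.6] [45.1 43.5] -29.8 top [ 483.3 -162.2] [45.1 42.6] -29.8 med [ 487. -162.   50.]
```

Emit:
apply_moves --pt "65 0.197 0.912 0 0.278" --pt "65 0.197 0.912 0 0.278" --pt "65 0.197 0.912 0 0.278" --pt "65 0.197 0.912 0 0.278" --pt "65 0 0 0 0" --pt "65 0 0 0 0" --pt "65 0 0 0 0" --pt "65 0 0 0 0"

```text
clock: 28.45
position: [0.6055, 0.0441, 0.2321]
ee_rot: [3.141, 0.051, -0.0]
force: [-0.4, 0.1, 0.5]
width: 0.651
gripper_force: 0.0
```

```bash
python3 -c "
from h import *
st();lugs('wrist')"
```

```text
t 28.45 tcp [605.5  44.1 232.1] psi 1.9 q [ 0.09  0.43 -0.36  1.59  0.16  1.15 -1.84] w 0.651 F [-0.4  0.1  0.5] g 0.0
lug [ 303  175   36   73 2376] z [24. 27. 29.] all [604.4  45.3] [67.7 31.9] 1.2 top [604.4  45.3] [67.6 31.8] 1.2 med [607.  45.  27.]
```

Emit:
apply_moves --pt "65 -0.02 0.03 -0.95 -0.01" --pt "65 0 0 -0.95 0" --pt "65 0 0 -0.95 0" --pt "65 0 0 -0.77 0" --pt "65 0 0 0 0" --pt "20 0 0 0 0" --pt "20 0 0 0 0" --pt "20 0 0 0 0" --pt "20 0 0 0 0" --pt "20 0 0 0.6 0" --pt "20 0 0 0.9 0" --pt "20 0 0 0.75 0"

```text
clock: 30.0
position: [0.6045, 0.0474, 0.1523]
ee_rot: [-3.141, -0.047, -0.002]
force: [0.3, 0.3, -0.5]
width: 0.348
gripper_force: 25.0
```

Emit:
apply_moves --pt "20 -0.068 -0.69 0 -0.275" --pt "20 -0.068 -0.69 0 -0.275" --pt "20 -0.068 -0.69 0 -0.275" --pt "20 -0.068 -0.69 0 -0.275" --pt "20 0 0 0 0" --pt "20 0 0 0 0" --pt "20 0 0 0 0" --pt "20 0 0 0 0"

```text
clock: 31.0
position: [0.5882, -0.1172, 0.15]
ee_rot: [-3.036, 0.805, 0.0]
force: [-0.3, 1.8, -0.5]
width: 0.341
gripper_force: 25.0
```

```bash
python3 -c "
from h import *
st()"
```

```text
t 31.00 tcp [ 588.2 -117.2  150. ] psi -29.7 q [ 0.25  0.48 -0.2   1.72  0.11  0.96 -2.08] w 0.341 F [-0.3  1.8 -0.5] g 24.999783039093018
```

Emit:
apply_moves --pt "20 0 -0.04 0 0" --pt "20 0 0 -0.7 0" --pt "20 0 0 -0.5 0" --pt "20 0 0 -0.23 0" --pt "20 0 0 0 0" --pt "20 0 0 0 0" --pt "42 0 0 0 0" --pt "42 0 0 0 0" --pt "42 0 0 0 0" --pt "42 0 0 0.4 0" --pt "42 0 0 0.9 0" --pt "65 0 0 0.9 0"

```text
clock: 32.5
position: [0.5877, -0.1206, 0.1975]
ee_rot: [3.036, -0.808, -0.001]
force: [1.8, -0.4, 0.2]
width: 0.488
gripper_force: 0.0
```

Emit:
apply_moves --pt "65 -0.4 -0.2 0.6 0" --pt "65 -0.9 -0.2 0 0" --pt "65 -0.9 -0.2 0 0" --pt "65 -0.5 -0.1 0 0" --pt "80 0 0 0 0" --pt "80 0 0 0 0" --pt "80 0 0 0 0"

```text
clock: 33.38
position: [0.4271, -0.1623, 0.2321]
ee_rot: [-3.036, 0.806, -0.0]
force: [-0.3, -0.4, -0.2]
width: 0.799
gripper_force: 0.0
```

Run:
```python
from h import *
bays(png='pics/w7.png')
g=grab('wrist'); P=cloud(g);H=hsv(g);h,s,v=[H[...,i].astype(int) for i in range(3)];z=P[...,2]
ok=(z>.06)&(z<.11)&(P[...,0]<.56)
show(((h<5)|(h>174))&(s>150)&ok,P,'red')
show((v<50)&ok,P,'black',100)
g=grab('side'); P=cloud(g);H=hsv(g);h,s,v=[H[...,i].astype(int) for i in range(3)]
show((h>100)&(h<125)&(s>130)&(P[...,0]<.53),P,'side blue')
```

```text
t 33.38 tcp [ 427.1 -162.3  232.1] psi -29.7 q [ 0.42  0.17 -0.2   1.94  0.04  1.03 -1.89] w 0.799 F [-0.3 -0.4 -0.2] g 0.0
lugtop [ 225   19   46   94 3713] z [73. 75. 77.] all [ 557.9 -173. ] [66.8 32.2] -29.5 top [ 557.9 -173. ] [66.8 32.2] -29.5 med [ 557. -174.   75.]
lugtop [ 314   19   45   95 3731] z [73. 75. 77.] all [ 524.7 -229.7] [67.5 32.5] -30.1 top [ 524.3 -229.8] [66.9 31.4] -30.0 med [ 524. -229.   75.]
lugtop [ 384   19   47   95 3759] z [72. 75. 77.] all [ 498.6 -276. ] [67.3 32.4] -29.8 top [ 498.6 -275.9] [67.3 32.3] -30.2 med [ 499. -275.   75.]
lugtop [ 145   21   47   94 3564] z [72. 75. 77.] all [ 587.7 -120.6] [67.5 32.2] -30.2 top [ 587.7 -120.7] [67.5 31.7] -29.2 med [ 587. -122.   75.]
floor [ 220   13   61  110 2237] z [48. 50. 54.] all [ 559.3 -172.7] [82.4 45.9] -30.0 top [ 559.3 -172.7] [82.4 45.9] -30.0 med [ 557. -176.   50.]
floor [ 298   12   60  110 2513] z [48. 50. 51.] all [ 529.5 -225.4] [82.  46.1] -29.9 top [ 529.5 -225.4] [82.  46.1] -29.9 med [ 541. -216.   50.]
floor [ 375   13   62  110 2201] z [48. 50. 54.] all [ 498.8 -278.3] [82.4 46.1] -29.5 top [ 498.8 -278.3] [82.4 46.1] -29.5 med [ 500. -276.   50.]
floor [ 144   14   62  110 1837] z [48. 50. 55.] all [ 589.4 -120.3] [82.6 45.3] -29.8 top [ 589.4 -120.3] [82.6 45.3] -29.8 med [ 581. -130.   50.]
floor [ 261  128   43   67 2199] z [48. 50. 51.] all [ 483.9 -156.9] [54.4 34.4] -30.0 top [ 483.9 -156.9] [54.4 34.4] -30.0 med [ 486. -160.   50.]
red [304 153  13  43 550] z [93. 94. 96.] all [ 465.9 -174.4] [29.4  8.9] -30.1 top [ 465.8 -174.3] [29.1  8.9] -30.3 med [ 466. -175.   94.]
black [254 152  22  45 919] z [68. 94. 96.] all [ 483.4 -144.2] [31.4 12.1] -29.5 top [ 483.4 -144.2] [31.3 12.1] -29.5 med [ 483. -146.   94.]
side blue [253 406  35  22 603] z [14. 27. 36.] all [423.3 322.5] [59.1 32.6] 19.9 top [422.4 322.7] [58.1 25.5] 18.5 med [419. 328.  27.]
```

View pics/w7.png

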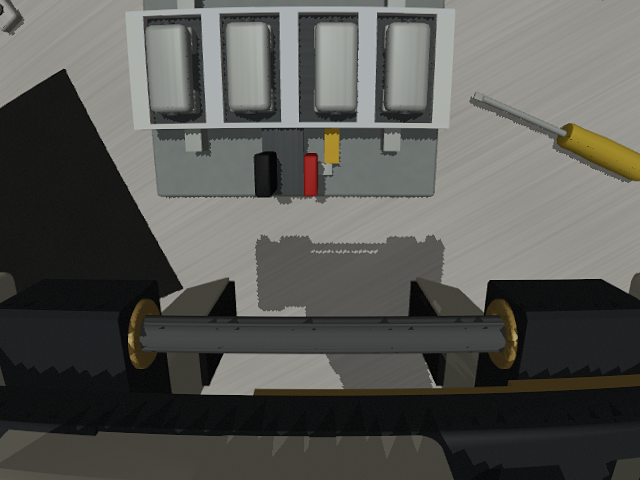

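All four lugs stand in bays with tops at 75 mm. B has shifted about 6 mm sideways in its bay, which is still within limits. The throw-off is in the bin, so next is the handle: red tab at pixel (310,174), black plate at (265,174), outer faces measured 45 mm apart against 46 stated.

Emit:
apply_moves --pt "80 0.83 0.115 0 0" --pt "80 0 0 -0.9 0" --pt "80 0 0 -0.9 0" --pt "80 0 0 0 0" --pt "80 0 0 0 0" --pt "80 0 0 0 0" --newtons 25

```text
clock: 34.28
position: [0.4774, -0.1562, 0.1264]
ee_rot: [3.036, -0.808, 0.006]
force: [0.6, -0.2, -0.8]
width: 0.801
gripper_force: 0.0
```

Run:
```python
from h import *
st()
g=grab('wrist'); P=cloud(g);H=hsv(g);h,s,v=[H[...,i].astype(int) for i in range(3)];z=P[...,2]
ok=(z>.06)&(z<.11)&(P[...,0]<.56)
show(((h<5)|(h>174))&(s>150)&ok,P,'red')
show((v<50)&ok,P,'black',100)
cv2.imwrite('pics/w8.png',g['p'][:,:,::-1])
```

```text
t 34.27 tcp [ 477.4 -156.2  126.4] psi -29.8 q [ 0.37  0.36 -0.2   1.98  0.1   0.8  -1.98] w 0.801 F [ 0.6 -0.2 -0.8] g 0.0
red [ 351  235   25   71 1518] z [66. 94. 95.] all [ 466.1 -174.3] [29.6  9.7] -29.8 top [ 466.  -174.3] [29.4  9.7] -29.6 med [ 470. -175.   94.]
black [ 283  233   27   75 1854] z [67. 94. 95.] all [ 483.5 -144.2] [31.3 12.1] -29.9 top [ 483.4 -144.1] [31. 12.] -30.4 med [ 487. -147.   94.]
```

View pics/w8.png

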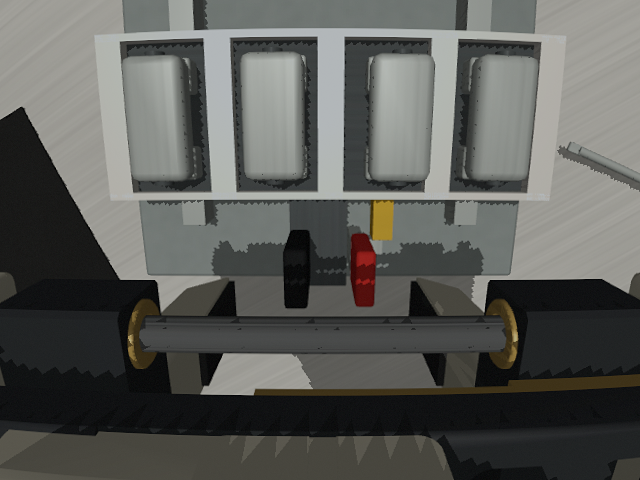

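The handle sits centred between the open fingers, with the black plate at pixel (297,268) and the red tab at (363,268). Now I descend and squeeze.

Emit:
apply_moves --pt "80 0 0.01 -0.6 0" --pt "80 0 0 -0.52 0" --pt "80 0 0 0 0" --pt "60 0 0 0 0" --pt "30 0 0 0 0" --pt "30 0 0 0 0" --pt "30 0 0 0 0" --pt "30 0 0 0 0" --pt "30 0 0 0 0" --pt "30 0 0 0 0"

```text
clock: 35.58
position: [0.4769, -0.1549, 0.0577]
ee_rot: [-3.036, 0.807, -0.003]
force: [1.1, 1.8, 6.7]
width: 0.405
gripper_force: 25.1
```

Emit:
apply_moves --pt "30 0.13 -0.075 0 0" --pt "30 0.13 -0.075 0 0" --pt "30 0.13 -0.075 0 0" --pt "30 0.13 -0.075 0 0" --pt "30 0.13 -0.075 0 0" --pt "30 0.13 -0.075 0 0" --pt "30 0.13 -0.075 0 0" --pt "30 0.13 -0.075 0 0" --pt "30 0.13 -0.075 0 0" --pt "30 0 0 0 0" --pt "30 0 0 0 0"

```text
clock: 36.95
position: [0.5454, -0.194, 0.0574]
ee_rot: [-3.035, 0.806, 0.003]
force: [-4.4, 5.1, 11.0]
width: 0.408
gripper_force: 25.0
```

Emit:
apply_moves --pt "30 0.045 -0.025 0 0" --pt "30 0.02 -0.012 0 0" --pt "30 0 0 0 0" --pt "30 0 0 0 0"

```text
clock: 37.45
position: [0.5459, -0.1944, 0.057]
ee_rot: [-3.035, 0.805, 0.014]
force: [-15.8, 10.8, 21.0]
width: 0.41
gripper_force: 25.0
```

Emit:
apply_moves --pt "80 0 0 0 0" --pt "80 0 0 0 0" --pt "80 0 0 0 0" --pt "80 0 0 0 0" --pt "80 0 0 0.5 0" --pt "80 0 0 0.9 0" --pt "80 -0.8 0.2 0.5 0" --pt "80 -0.8 0.2 0.5 0" --pt "80 -0.3 0.1 0.5 0" --pt "80 0 0 0 0" --pt "80 0 0 0 0" --pt "80 0 0 0 0"

```text
clock: 38.95
position: [0.4361, -0.1679, 0.2299]
ee_rot: [-3.036, 0.808, 0.003]
force: [0.3, 0.1, -0.0]
width: 0.802
gripper_force: 0.0
```

```bash
cat > chk.py <<'E'
from h import *
bays(png='pics/w9.png')
g=grab('wrist'); P=cloud(g);H=hsv(g);h,s,v=[H[...,i].astype(int) for i in range(3)];z=P[...,2]
ok=(z>.06)&(z<.11)&(P[...,0]<.6)
show(((h<5)|(h>174))&(s>150)&ok,P,'red')
show((v<50)&ok,P,'black',100)
E
python3 chk.py
```

```text
t 38.95 tcp [ 436.1 -167.9  229.9] psi -29.8 q [ 0.44  0.19 -0.22  1.92  0.05  1.04 -1.89] w 0.802 F [ 0.3  0.1 -0. ] g 0.0
lugtop [141   0  43  20 690] z [72. 75. 76.] all [ 632.  -146.1] [31.5 13.2] 60.4 top [ 631.9 -146. ] [31.5 13. ] 59.5 med [ 632. -147.   75.]
lugtop [223   0  44  17 593] z [71. 75. 77.] all [ 601.3 -198. ] [31.6 11.2] 59.3 top [ 601.3 -198.1] [31.5 11.2] 59.3 med [ 601. -198.   75.]
lugtop [313   0  46  18 612] z [71. 75. 76.] all [ 568.3 -254.9] [32.8 11.6] 61.7 top [ 568.1 -255.1] [31.7 10.7] 59.5 med [ 568. -255.   75.]
lugtop [385   0  47  18 598] z [71. 75. 76.] all [ 542.3 -300.9] [32.6 12.1] 59.1 top [ 542.1 -301.1] [32.1 11.9] 60.1 med [ 543. -301.   75.]
floor [ 128   37  324   75 3673] z [43. 49. 54.] all [ 548.6 -202.2] [252.9  55.9] 60.2 top [ 548.6 -202.2] [252.9  55.9] 60.2 med [ 554. -200.   49.]
red [302  55  15  49 686] z [84. 94. 96.] all [ 533.1 -213.1] [29.8  9.7] -30.0 top [ 533.1 -213.1] [29.8  9.7] -30.0 med [ 532. -212.   94.]
black [239  10  28  11 107] z [63. 68. 72.] all [ 594.4 -200.3] [21.3  3.2] 73.2 top [ 594.3 -200.6] [20.6  3.1] 73.9 med [ 594. -200.   68.]
black [387  10  40  12 158] z [62. 67. 71.] all [ 539.1 -298.1] [28.8  5.6] 53.5 top [ 539.1 -298.1] [28.8  5.6] 53.5 med [ 538. -296.   67.]
black [313  12  43  10 158] z [61. 66. 71.] all [ 564.8 -251.9] [31.2  4.5] 57.6 top [ 564.7 -252. ] [28.5  4.4] 57.2 med [ 563. -251.   66.]
black [ 249   54   24   51 1079] z [67. 94. 96.] all [ 550.6 -182.9] [31.8 12.3] -29.8 top [ 550.7 -183. ] [31.5 12.3] -29.8 med [ 550. -184.   94.]
```

View pics/w9.png

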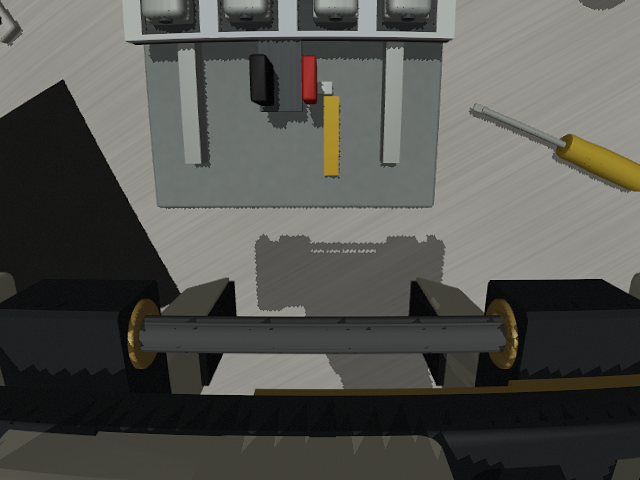

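The tab is out again, with tab and plate centres 34.9 mm apart as at rest. Both moved 77.5 mm by the camera and the TCP moved 79.5 mm, so the carriage is home and locked. Next is the selector.

Emit:
apply_moves --pt "60 0.293 0.823 0 0.34" --pt "60 0.293 0.823 0 0.34" --pt "60 0.293 0.823 0 0.34" --pt "60 0.293 0.823 0 0.34" --pt "60 0.293 0.823 0 0.34" --pt "60 0.293 0.823 0 0.34" --pt "60 0.293 0.823 0 0.34" --pt "60 0.293 0.823 0 0.34" --pt "60 0.293 0.823 0 0.34" --pt "60 0.293 0.823 0 0.34" --pt "60 0 0 0 0.34" --pt "60 0 0 0 0.34"

```text
clock: 40.55
position: [0.6115, 0.3269, 0.2292]
ee_rot: [-2.269, -2.171, 0.003]
force: [0.6, -0.5, -0.3]
width: 0.599
gripper_force: 0.0
```

Emit:
apply_moves --pt "60 0 0 0 0.34" --pt "60 0 0 0 0.34" --pt "60 0 0 0 0.34" --pt "60 0 0 0 0.34" --pt "60 0 0 0 0.34" --pt "60 0 0 0 0.34" --pt "60 0 0 0 0.34" --pt "60 0 0 0 0.34" --pt "60 0 0 0 0.34" --pt "60 0 0 0 0.34" --pt "60 0 0 0 0.34" --pt "60 0 0 0 0"

```text
clock: 42.05
position: [0.6118, 0.3258, 0.2297]
ee_rot: [0.386, -3.116, -0.001]
force: [-0.5, 0.3, -0.1]
width: 0.599
gripper_force: 0.0
```

```bash
cat > knob.py <<'E'
import sys
from h import *
st()
g=grab('wrist'); P=cloud(g);H=hsv(g);h,s,v=[H[...,i].astype(int) for i in range(3)];z=P[...,2]
cv2.imwrite(sys.argv[1],g['p'][:,:,::-1])
ok=(np.hypot(P[...,0]-.613,P[...,1]-.326)<.09)
show(ok&(z>.09)&(z<.11),P,'bar',200)
show(ok&(z>.095)&(z<.11)&(s<60)&(v>120),P,'pointer',20)
show(ok&(h>100)&(h<125)&(s>130)&(z>.05)&(z<.066),P,'house',300)
show(ok&(v<60)&(z>.062)&(z<.075),P,'disc',300)
E
python3 knob.py pics/k1.png
```

```text
t 42.05 tcp [611.8 325.8 229.7] psi -165.9 q [ 0.01  0.8  -1.13  1.32  0.71  1.45  0.74] w 0.599 F [-0.5  0.3 -0.1] g 0.0
bar [ 316  190   22   81 1747] z [ 98. 100. 102.] all [612.6 328.8] [59.9 15.8] 13.9 top [612.6 328.8] [59.9 15.8] 13.9 med [611. 328. 100.]
pointer [323 194   7  30 166] z [100. 101. 103.] all [595.7 324. ] [21.3  4.4] 14.1 top [595.7 324. ] [21.3  4.4] 14.1 med [596. 324. 101.]
house [  259   152   134   129 10443] z [58. 60. 61.] all [611.8 328.6] [109.7 108.5] -75.6 top [611.9 328.4] [109.6 108.1] -75.8 med [598. 324.  60.]
disc [ 289  182   77   78 2366] z [67. 69. 70.] all [610.8 331. ] [64.3 58.9] 24.5 top [610.8 331. ] [64.3 58.9] 24.5 med [603. 342.  69.]
```

View pics/k1.png

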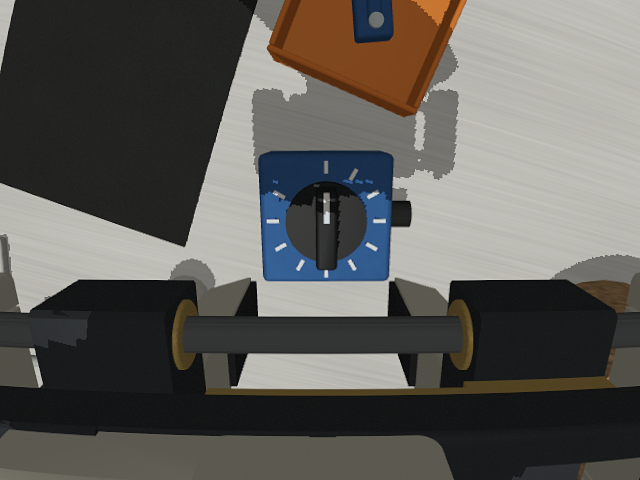

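The knob pointer (pixel 326,208) is at the zero mark, the knob centre is (612.5, 328.7) and the bar lies at 13.9°.

Emit:
apply_moves --pt "60 0.01 0.048 -0.6 0" --pt "60 0 0 -0.9 0" --pt "60 0 0 -0.7 0" --pt "60 0 0 -0.33 0" --pt "60 0 0 0 0" --pt "10 0 0 0 0" --pt "8 0 0 0 0" --pt "8 0 0 0 0" --pt "8 0 0 0 0" --pt "8 0 0 0 0" --pt "8 0 0 0 0" --newtons 30

```text
clock: 43.48
position: [0.6124, 0.329, 0.0795]
ee_rot: [-0.389, 3.117, 0.001]
force: [1.2, 0.0, 2.5]
width: 0.169
gripper_force: 30.0
```

```bash
python3 -c "
from h import *
st()"
```

```text
t 43.48 tcp [612.4 329.   79.5] psi -165.8 q [-0.01  0.93 -1.05  1.48  0.83  1.23  0.65] w 0.169 F [1.2 0.  2.5] g 29.99905675649643
```

Emit:
apply_moves --pt "8 0 0 0 -0.285" --pt "8 0 0 0 -0.285" --pt "8 0 0 0 -0.285" --pt "8 0 0 0 -0.285" --pt "8 0 0 0 -0.285" --pt "8 0 0 0 -0.285" --pt "8 0 0 0 -0.285" --pt "8 0 0 0 -0.285" --pt "8 0 0 0 -0.285" --pt "8 0 0 0 -0.285" --pt "8 0 0 0 -0.29" --pt "8 0 0 0 0"

```text
clock: 44.98
position: [0.6123, 0.329, 0.0795]
ee_rot: [1.925, 2.481, 0.0]
force: [-0.4, -0.6, 3.6]
width: 0.226
gripper_force: 29.0
```

```bash
python3 -c "
from h import *
st()"
```

```text
t 44.98 tcp [612.3 329.   79.5] psi 104.4 q [-0.15  0.8  -0.73  1.49  0.57  1.07 -0.75] w 0.226 F [-0.4 -0.6  3.6] g 29.0453315153718
```

Emit:
apply_moves --pt "8 0 0 0 0" --pt "8 0 0 0 0" --pt "8 0 0 0 0" --pt "8 0 0 0 0"

```text
clock: 45.48
position: [0.6122, 0.3292, 0.0794]
ee_rot: [-1.926, -2.481, -0.001]
force: [-1.7, 0.6, 5.5]
width: 0.201
gripper_force: 26.4
```

```bash
python3 knob.py pics/k2.png
```

```text
t 45.48 tcp [612.2 329.2  79.4] psi 104.4 q [-0.15  0.8  -0.73  1.49  0.57  1.07 -0.75] w 0.201 F [-1.7  0.6  5.5] g 26.416435595601797
bar [ 273  240   71   76 3724] z [ 93. 100. 103.] all [602.4 339.9] [31.  24.7] -64.2 top [602.3 341.1] [28.7 23.8] -64.2 med [604. 343. 100.]
bar [346 287  27  29 550] z [ 91. 100. 109.] all [622.1 338.9] [15.5  7.2] 63.5 top [622.4 341.8] [9.4 3.4] 44.2 med [622. 343. 100.]
bar [ 308  354   44   35 1309] z [ 99. 100. 101.] all [619.7 311.7] [21.6 15.6] -70.5 top [619.7 311.7] [21.6 15.6] -70.5 med [621. 311. 100.]
pointer [301 253  23  58 628] z [100. 101. 102.] all [604.9 344.5] [22.3  4.1] -64.2 top [604.9 344.5] [22.3  4.1] -64.2 med [605. 345. 101.]
house [  201   165   243   115 18844] z [57. 59. 61.] all [605.1 356.3] [108.2  53. ] 14.5 top [605.1 356.3] [108.2  53. ] 14.5 med [601. 364.  59.]
house [294 355  21  28 438] z [58. 59. 61.] all [614.9 282.5] [17.3 10.2] -76.5 top [614.9 282.5] [17.3 10.2] -76.5 med [615. 282.  59.]
disc [ 250  218  145   94 4743] z [67. 69. 70.] all [611.4 342.9] [60.4 37.5] -5.2 top [611.4 342.8] [60.4 37.4] -5.2 med [614. 347.  69.]
```

View pics/k2.png

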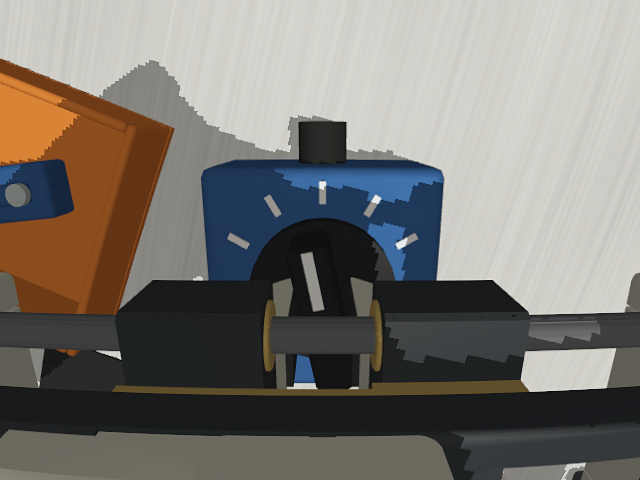

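The grip slackened and the knob slipped: its pointer (pixel 312,282) has turned 78° while the gripper turned 90°. I'll release so it snaps to a click, then look again.

Emit:
apply_moves --pt "40 0 0 0 0" --pt "40 0 0 0 0" --pt "40 0 0 0 0" --pt "40 0 0 0 0"

```text
clock: 46.02
position: [0.6123, 0.3286, 0.0789]
ee_rot: [-1.928, -2.48, 0.0]
force: [-0.1, 0.7, -0.8]
width: 0.4
gripper_force: 0.0
```

```bash
python3 knob.py pics/k3.png | grep -v -e house -e disc
```

```text
t 46.02 tcp [612.3 328.6  78.9] psi 104.3 q [-0.15  0.8  -0.73  1.49  0.57  1.07 -0.75] w 0.400 F [-0.1  0.7 -0.8] g 0.0
bar [ 288  239   56   77 3283] z [ 95. 100. 102.] all [606.6 341.7] [31.4 16.2] -65.8 top [606.3 342.4] [29.8 16.2] -65.7 med [605. 345. 100.]
bar [235 287  42  29 936] z [ 91. 100. 109.] all [587.7 330.9] [19.2  8.4] -21.7 top [586.9 332.4] [14.   4.7] -8.4 med [587. 333. 100.]
bar [369 287  41  29 916] z [ 91. 100. 109.] all [633.5 342.6] [18.5  8.1] 48.8 top [633.3 344.3] [13.3  3.8] 32.5 med [633. 345. 100.]
bar [ 308  354   46   35 1417] z [ 99. 100. 101.] all [620.7 310. ] [17.6 17.1] 14.6 top [620.7 310. ] [17.6 17.1] 14.6 med [621. 310. 100.]
pointer [303 251  21  59 633] z [100. 101. 102.] all [605.3 344.6] [22.9  4. ] -65.7 top [605.3 344.6] [22.9  4. ] -65.7 med [605. 345. 101.]
```

Emit:
apply_moves --pt "40 0 0 0 0" --pt "40 0 0 0 0" --pt "40 0 0 0 0" --pt "40 0 0 0 0" --pt "5 0 0 0 0" --pt "5 0 0 0 0" --pt "5 0 0 0 0" --pt "5 0 0 0 0" --pt "5 0 0 0 0" --pt "5 0 0 0 0" --newtons 50

```text
clock: 47.32
position: [0.6123, 0.3287, 0.0791]
ee_rot: [1.929, 2.48, -0.0]
force: [0.9, -0.1, -0.6]
width: 0.173
gripper_force: 48.1
```

```bash
python3 knob.py pics/k4.png | grep -v -e house -e disc
```

```text
t 47.33 tcp [612.3 328.7  79.1] psi 104.3 q [-0.15  0.8  -0.73  1.49  0.57  1.07 -0.75] w 0.173 F [ 0.9 -0.1 -0.6] g 48.078153133392334
bar [ 279  239   88   77 4181] z [ 93. 100. 106.] all [608.3 342.6] [30.8 29.1] -32.9 top [608.3 343.1] [30.  28.3] -31.3 med [607. 343. 100.]
bar [ 304  354   42   35 1415] z [ 99. 100. 101.] all [617.9 311.2] [20.5 16.1] -72.9 top [617.9 311.2] [20.5 16.1] -72.9 med [618. 310. 100.]
pointer [313 251  14  58 627] z [100. 101. 102.] all [607.2 345.7] [22.1  3.9] -72.8 top [607.2 345.7] [22.1  3.9] -72.8 med [607. 346. 101.]
```

Closing again has realigned the bar to about 105°. I continue turning with a 50 N grip.

Emit:
apply_moves --pt "5 0 0 0 -0.28" --pt "5 0 0 0 -0.28" --pt "5 0 0 0 -0.28" --pt "5 0 0 0 -0.28" --pt "5 0 0 0 -0.28" --pt "5 0 0 0 -0.28" --pt "5 0 0 0 -0.28" --pt "5 0 0 0 -0.28" --pt "5 0 0 0 -0.28" --pt "5 0 0 0 -0.28" --pt "5 0 0 0 -0.34" --pt "5 0 0 0 0"

```text
clock: 48.88
position: [0.612, 0.3288, 0.0791]
ee_rot: [3.116, 0.395, -0.0]
force: [-0.3, -0.4, -0.2]
width: 0.18
gripper_force: 49.2
```

```bash
python3 knob.py pics/k5.png | grep -v -e house -e disc
```

```text
t 48.88 tcp [612.  328.8  79.1] psi 14.4 q [-0.36  0.71 -0.35  1.51  0.28  0.97 -2.11] w 0.180 F [-0.3 -0.4 -0.2] g 49.16788457427174
bar [ 278  239   90   77 4194] z [ 93. 100. 106.] all [627.1 332.1] [31.8 28.4] 65.1 top [626.2 334.4] [30.9 27.9] 47.1 med [627. 334. 100.]
bar [ 305  354   42   35 1370] z [ 99. 100. 101.] all [594.5 322.3] [18.6 15.6] 20.1 top [594.5 322.3] [18.6 15.6] 20.1 med [594. 322. 100.]
pointer [310 251  14  32 363] z [100. 101. 102.] all [634.4 336.2] [11.8  4.2] 19.4 top [634.4 336.2] [11.8  4.2] 19.4 med [635. 336. 101.]
pointer [314 283  11  26  39] z [100. 101. 102.] all [623.8 332.7] [9.8 3. ] 20.7 top [623.8 332.7] [9.8 3. ] 20.7 med [623. 334. 101.]
pointer [319 297   7   8  43] z [101. 101. 102.] all [622.4 331.1] [3.2 2.2] 14.1 top [622.4 331.1] [3.2 2.2] 14.1 med [623. 331. 101.]
```

Emit:
apply_moves --pt "40 0 0 0 0" --pt "40 0 0 0 0" --pt "40 0 0 0 0" --pt "40 0 0 0.4 0" --pt "40 0 0 0.5 0" --pt "40 0 0 0 0.349" --pt "40 0 0 0 0.349" --pt "40 0 0 0 0.349" --pt "40 0 0 0 0.349" --pt "40 0 0 0 0.349" --pt "40 0 0 0 0.349" --pt "40 0 0 0 0.349"

```text
clock: 50.42
position: [0.6124, 0.3286, 0.1332]
ee_rot: [-2.323, -2.115, -0.0]
force: [-0.9, 0.1, 0.1]
width: 0.397
gripper_force: 0.0
```

Emit:
apply_moves --pt "40 0 0 0 0.349" --pt "40 0 0 0 0.349" --pt "40 0 0 0 0.349" --pt "40 0 0 0 0.349" --pt "40 0 0 0 0.349" --pt "40 0 0 0 0.349" --pt "40 0 0 0 0.349" --pt "40 0 0 0 0.349" --pt "40 0 0 0 0.349" --pt "40 0 0 0 0.349" --pt "40 0 0 0 0.349" --pt "40 0 0 0 0"

```text
clock: 51.92
position: [0.6125, 0.3285, 0.1328]
ee_rot: [0.388, -3.117, -0.001]
force: [-0.0, -0.2, -0.1]
width: 0.403
gripper_force: 0.0
```

```bash
python3 knob.py pics/k6.png | grep -v -e house -e disc
```

```text
t 51.92 tcp [612.5 328.5 132.8] psi -165.8 q [ 0.    0.88 -1.08  1.43  0.78  1.3   0.69] w 0.403 F [-0.  -0.2 -0.1] g 0.0
bar [ 306  213   35  103 3251] z [ 98. 100. 102.] all [609.4 327.5] [53.4 16.1] 16.1 top [609.4 327.5] [53.4 16.1] 16.1 med [607. 327. 100.]
pointer [319 289  10  27 236] z [100. 101. 102.] all [626.1 332.2] [14.8  4.5] 16.3 top [626.1 332.2] [14.8  4.5] 16.3 med [626. 332. 101.]
```

Emit:
apply_moves --pt "40 0 0 -0.5 0" --pt "40 0 0 -0.4 0" --pt "40 0 0 0 0" --pt "5 0 0 0 0" --pt "5 0 0 0 0" --pt "5 0 0 0 0" --pt "5 0 0 0 0" --pt "5 0 0 0 0" --pt "5 0 0 0 0"

```text
clock: 53.1
position: [0.6127, 0.3291, 0.0802]
ee_rot: [-0.39, 3.116, 0.001]
force: [-0.1, -1.2, 5.2]
width: 0.172
gripper_force: 49.8
```

Emit:
apply_moves --pt "5 0 0 0 -0.23" --pt "5 0 0 0 -0.23" --pt "5 0 0 0 -0.23" --pt "5 0 0 0 -0.23" --pt "5 0 0 0 -0.23" --pt "5 0 0 0 -0.23" --pt "5 0 0 0 -0.23" --pt "5 0 0 0 -0.23" --pt "5 0 0 0 -0.23" --pt "5 0 0 0 -0.15" --pt "5 0 0 0 0" --pt "5 0 0 0 0"

```text
clock: 54.6
position: [0.6126, 0.3286, 0.0802]
ee_rot: [1.311, 2.854, 0.0]
force: [-0.7, -1.7, 6.8]
width: 0.168
gripper_force: 49.8
```

```bash
python3 knob.py pics/k7.png | grep -v -e house -e disc
```

```text
t 54.60 tcp [612.6 328.6  80.2] psi 130.7 q [-0.1   0.83 -0.82  1.48  0.65  1.11 -0.34] w 0.168 F [-0.7 -1.7  6.8] g 49.79771375656128
bar [ 280  238   86   78 4207] z [ 93. 100. 106.] all [603.3 340.1] [30.6 29.5] -1.3 top [602.8 340. ] [29.8 29.1] -3.1 med [601. 341. 100.]
bar [ 301  354   44   35 1403] z [ 99. 101. 102.] all [625.5 313.8] [19.9 16.1] -48.5 top [625.5 313.8] [19.9 16.1] -48.5 med [626. 313. 101.]
pointer [317 354  11  35 354] z [100. 101. 102.] all [625.8 313.1] [16.5  3.9] -49.3 top [625.8 313.1] [16.5  3.9] -49.3 med [626. 313. 101.]
```

Emit:
apply_moves --pt "40 0 0 0 0" --pt "40 0 0 0 0" --pt "40 0 0 0 0" --pt "40 0 0 0.5 0" --pt "40 0 0 0.9 0" --pt "40 0 0 0.9 0" --pt "40 0 0 0.5 0" --pt "40 0 0 0 0" --pt "40 0 0 0 0" --pt "40 0 0 0 0"

```text
clock: 55.9
position: [0.612, 0.3282, 0.2456]
ee_rot: [-1.31, -2.854, 0.003]
force: [0.1, 0.4, 0.2]
width: 0.404
gripper_force: 0.0
```

```bash
python3 knob.py pics/k8.png
python3 - <<'E'
from h import *
for n in('scene','side'):
    g=grab(n); P=cloud(g); H=hsv(g); h,s,v=[H[...,i].astype(int) for i in range(3)]; z=P[...,2]
    cv2.imwrite(f'pics/{n}9.png',g['p'][:,:,::-1])
    show((h>100)&(h<125)&(s>130)&(P[...,0]<.53)&(P[...,1]>.2),P,'throwoff')
    print(n); show((s<60)&(v>70)&(z>.066)&(z<.085)&(P[...,0]<.68)&(P[...,1]<-.08)&(P[...,1]>-.34),P,'lugs')
E
```

```text
t 55.90 tcp [612.  328.2 245.6] psi 130.7 q [-0.09  0.69 -0.89  1.3   0.53  1.39 -0.24] w 0.404 F [0.1 0.4 0.2] g 0.0
bar [ 313  185   22   77 1569] z [ 98. 100. 102.] all [612.7 328.7] [59.5 16. ] -47.9 top [612.7 328.6] [59.3 16. ] -47.9 med [612. 330. 100.]
pointer [321 234   8  28 163] z [100. 101. 103.] all [624.8 315. ] [22.3  4.7] -45.1 top [624.8 315. ] [22.3  4.7] -45.1 med [625. 315. 101.]
house [ 244  130  162  160 9616] z [58. 59. 61.] all [612.  329.1] [108.7 108.5] -75.9 top [612.1 329.1] [108.6 108.5] -75.7 med [603. 339.  59.]
disc [ 285  177   75   76 2662] z [67. 69. 70.] all [611.  327.9] [64.4 61.8] -51.8 top [611.  327.9] [64.4 61.8] -51.8 med [606. 326.  69.]
throwoff [  487     0   153   164 17330] z [-333.   45.  349.] all [  22.6 1625.2] [656.  354.9] 42.7 top [  55.2 1597.6] [487.1 264.5] 41.1 med [  95. 1532.   45.]
throwoff [ 436    8   41   95 2053] z [-321.  -53.  149.] all [-635.6 1526.4] [227.3  45.5] 0.9 top [-636.4 1525.3] [211.2  39.7] -0.4 med [-639. 1527.  -53.]
throwoff [223  39  18  24 308] z [-30.  24.  30.] all [-1074.5   324.9] [396.9  94.1] 
[... 805 characters left out ...]
406  35  22 599] z [13. 27. 36.] all [423.6 323. ] [59.4 30.8] 20.0 top [421.5 323.2] [54.9 25.6] 27.6 med [419. 328.  27.]
side
lugs [343 176  23  17 231] z [68. 75. 78.] all [ 560.9 -312.1] [66.6 35.1] -31.9 top [ 561.3 -312.4] [65.5 35.1] -31.9 med [ 560. -310.   75.]
lugs [325 182  24  18 242] z [68. 75. 78.] all [ 586.6 -268. ] [66.3 35.6] -31.4 top [ 586.6 -267.8] [66.1 32.9] -29.3 med [ 585. -264.   75.]
lugs [303 189  24  20 252] z [67. 74. 78.] all [ 621.6 -211.6] [68.8 32.3] -30.7 top [ 621.9 -211.7] [68.2 32.3] -30.7 med [ 618. -207.   74.]
lugs [282 197  23  20 250] z [68. 74. 78.] all [ 651.7 -158.8] [69.2 32.6] -31.1 top [ 651.  -158.2] [66.1 30.9] -29.5 med [ 647. -154.   74.]
```

View pics/scene9.png

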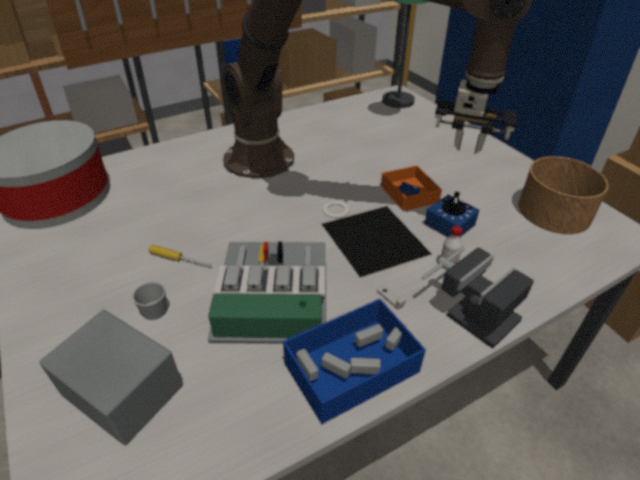

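The final view shows four lugs upright in the carriage, which is home (pixels 232–310, 278), and the throw-off in the bin at (408,188). The knob is at about 242°, which is click 8, and the bystanders have not moved.

```bash
python3 -c "
from cell import arm
print(arm.sign_off())"
```

```text
the job is handed in; nothing more can be done
None
```

I've handed the job in, with no verdict returned: the throw-off is in the bin, all four lugs stand in their own bays, the carriage is home with the tab out, and the knob is on click 8 (about 242° by camera).

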